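# Changing over the bench flour mill and weighing in the next batch

### The arm

A 6-joint arm with a two-finger parallel gripper is mounted at the origin on the work surface. World frame = base frame: x ahead of the robot, y to its left, z up, the work surface at z = 0. Lengths are in m, angles in rad, forces in N, time in s.
With the tool pointing down it reaches from about 0.375 to 0.9 m from the base axis. Payload 3.1 kg.
Tool frame: the origin (TCP) lies midway between the tips of the shut fingers; the grasp point (between the pads) lies manip.hold_point_z behind it (manip.hold_point_z is the distance from the TCP to the grasp point, in m); z points along the fingers, y is the direction in which the jaws open and shut (so a half turn about z gives the same grasp; the last joint's range is limited). The gripper opens to 85 mm and grips with 20 to 120 N. Pads are 22 mm wide; open, the fingers measure 114 mm over their backs; the gripper's body (76 mm by 85 mm) begins 54 mm behind the grasp point. The pads swing forward as they close: fully open they stand 13 mm farther back than shut.
Start: joints at [1.038, 0.527, 1.433, -0, 1.181, -0.178], TCP at [0.217, 0.586, 0.231] pointing down, gripper open.
Joint ranges: [-3.08, 3.08], [-0.75, 2.2], [0.22, 2.44], [-1.43, 4.57], [0, 2.65], [-2.85, 2.85]. Speed limits (rad/s): [2.79, 2.79, 3.14, 3.14, 3.14, 3.14].

### API

Orientations are given as a unit quaternion [x, y, z, w].
In Python, from station import manip, snapshot, workorder, models gives the robot as it stands.
- The arm moves only by the tool jog_arm, never from a script. Its argument "commands" is a list of rows, each a list of 5 numbers: the opening in per cent of the stroke, from 0 (shut) to 100 (fully open), then the shift along the world's x, y, z in cm, then the turn about the world's z in rad. A call has 1 to 8 rows; each row shifts and turns the pose as measured when the row begins; what a row does not reach is not made up. A row lasts 1/12 s, in which the tool goes at most 41.7 mm and 7.16 degrees, less where a joint would pass 70% of its speed; a pose out of reach is approached as far as the arm can. A call with a gripper value outside its range is refused whole. The fingers move at their own pace and stop on an object; "squeeze" is the grip in N (left out, the last holds). Time passes only in rows, so rows that do not move let the fingers close. It gives the time, the measured TCP pose, the force and the opening at its end, in the units of the state.
- manip.sense(): the state, without advancing time (a new reading comes with each control period).
- snapshot(name): name is "side" or "top"; returns a dict with "image" (400x640x3 uint8, red, green, blue), "intrinsics" (3x3 intrinsics, pixels), "extrinsics" (4x4, takes a point from camera to world coordinates). Camera axes: x right, y down, z forward; pixel columns grow to the right and rows downward; lengths in m; the calibration is good to about 2 mm. A picture is of the moment at which its call begins. There is no depth.
- workorder.sign_off(): hands the job in, once; it reports no verdict.
Trained networks look in a picture, given as the dict that the camera call returned (one of the last four; its "shot" number tells which), for a name from the list of things; names that differ only in an ending like _2 or _b are one class to them, and where a whole thing is asked for, a point or a joint stands for the part that bears it (a point fixed in the world has none). Each returns a list of dicts, best first, with "score" (0 to 1); they miss things now and then, are a little off and sometimes report something else, mostly with a low value. They report only what shows in the picture. A call takes as long as a camera call.
- models.find_in(picture, name): "centre" ([x, y, z] in m, in world coordinates, good to about 4 mm: the middle of the surface that is visible of it).
- models.pinpoint(picture, name): "centre" ([x, y, z] in m, in world coordinates, good to about 4 mm: a listed point, or the origin of a listed thing).
The state is a dict: "t": time; "q": joint angles; "qd": joint speeds; "tau": joint torques, N m; "tcp_pos": TCP position; "tool_rot": TCP orientation; "force": force on the tool from outside, world axes, zero at the start; "ft_torque": the same for the moment, N m; "finger_gap": opening from 0.0 (shut) to 1.0 (fully open).
Only numpy, scipy, OpenCV 4.12 (cv2) and the standard library are available. Lean on these libraries where they do the work, as an engineer would, in place of code of your own. Each camera call takes 0.05 s, during which the arm holds its last target. There are 200 camera calls.

### The job

Change the bench mill over to the next batch. Clear the line first: before lifting the stone or any grain pail, take the finished flour can off the mill's pedestal by its handle and stand it upright, wholly on the wooden board. Then, in any order, fit the upper stone on the mill's D-shaft, turned so that its flat matches and it sits fully down on the lower stone, and hang every grain pail there is on the spring-balanced weighing beam, one on each pair of hooks, letting the beam sink slowly with each pail and come to rest before you let go so that it never drops or springs; keep pails and can upright and leave the jar and beaker alone.

Things in the scene. Friction and masses are not known exactly. Their poses are not given: they have to be found in the camera images.
- hook_bar: Hook bar of the weighing beam, a spring-balanced swing arm on a green column (280 mm high) beside it: yellow cross bar with three pairs of steel hooks. Origin: the middle pair's point (hooks_b). Its -x points away from the column to the hooks' open ends, y along the cross bar, z up (level when empty; tips forward 3.7 rad per m as it sinks). Empty, a spring holds it to its upper stop with 1.3 N.
- hooks_b (a point): Middle pair of hooks: the point between its two hooks where the middle of a hung bail bar lies; about 305 mm up when empty; moves with the beam. Hooks: 8 mm rods at +-36 mm along hook_bar's y, each a 26 mm wide dip for the bare wire, fingers and sleeve between them. Red tips: 23 mm in front, 18 mm higher. Cross bar: 95 mm behind, 18 mm higher.
- hooks_a (a point): Like hooks_b: the pair 135 mm to its +y side (along hook_bar's y). Each hung pail sinks all the hooks by 11 to 27 mm (some 210 N per m, damped, at rest after 1 s). If the gripper still carries much of the pail, or presses on it, the beam springs when it is let go: lower slowly until the hooks bear the whole weight, then wait.
- hooks_c (a point): Like hooks_b: the pair 135 mm to its -y side. Pails come in from the open side moving along hook_bar's +x, bail bar along its y (either way round), held 35 mm above the hooks' point, from 90 mm or more in front, then go down onto the hooks.
- pail_yellow: Pale yellow lidded grain pail, 104 mm across, lid top 80 mm up, red patch on the lid; 0.36 to 0.54 kg; may be absent. Origin: centre of underside, z up. Stiff bail over the lid: level top bar along the pail's y, 145 mm above the origin, 104 mm long: black sleeve (14 mm thick, 44 mm long) in the middle, bare 9 mm wire either side; legs at y = +-52 mm.
- pail_yellow_grip (a point): Middle of the yellow pail's bail bar, 65 mm above its lid (a knob 8 mm high is on the lid below).
- pail_green: Pale green lidded grain pail, 104 mm across, lid top 80 mm up, red patch on the lid; 0.36 to 0.54 kg; may be absent. Origin: centre of underside, z up. Stiff bail over the lid: level top bar along the pail's y, 145 mm above the origin, 104 mm long: black sleeve (14 mm thick, 44 mm long) in the middle, bare 9 mm wire either side; legs at y = +-52 mm.
- pail_green_grip (a point): Middle of the green pail's bail bar, 65 mm above its lid (a knob 8 mm high is on the lid below).
- pail_white: Off-white lidded grain pail, 104 mm across, lid top 80 mm up, red patch on the lid; 0.36 to 0.54 kg; may be absent. Origin: centre of underside, z up. Stiff bail over the lid: level top bar along the pail's y, 145 mm above the origin, 104 mm long: black sleeve (14 mm thick, 44 mm long) in the middle, bare 9 mm wire either side; legs at y = +-52 mm.
- pail_white_grip (a point): Middle of the white pail's bail bar, 65 mm above its lid (a knob 8 mm high is on the lid below).
- mill: Green bench stone mill, upper stone off, fixed. Round housing 156 mm across; motor box (to 98 mm high) on its +y side; lower stone 124 mm across on top; on its -y side the spout (lip 110 mm from the axis, 84 mm high) and the flour can's pedestal. Origin on the table under the shaft's axis.
- mill_seat (a point): Centre of the lower stone's top face, 115 mm up, on the shaft's axis; axes as the mill's. The upright steel D-shaft rises 55 mm above it (last 6 mm tapered): 23 mm in diameter, one flat 6 mm from the axis that faces the mill's +x. Red lines on lower stone and housing point that way.
- pedestal (a point): Centre of the steel pedestal's top, 30 mm up, 168 mm from the shaft's axis; 112 mm across. The flour can stands here at first.
- stone: Upper millstone on the table: grey disc 110 mm across, 32 mm thick, round steel hub 44 mm across rising to 75 mm above the underside; 0.6 kg; take it by the hub. Origin: centre of underside, z up. D bore right through (27 mm, flat 7.5 mm from the axis on the +x side); red lines run from the flat along +x. It goes on the shaft only with its +x along the mill's +x (within 8 degrees or so).
- flour_can: Steel lidded flour can, 104 mm across, lid top 75 mm up, 0.55 kg. Origin: centre of underside, z up. Stiff bail: level bar along the can's y axis, 125 mm above the origin, wooden sleeve (14 mm thick, 44 mm long) in its middle; legs at y = +-52 mm.
- flour_can_grip (a point): Middle of the flour can's bail bar.
- board: Square wooden board, 160 x 160 mm, 16 mm thick, fixed flat on the table. Origin: centre of its underside; x and y along its edges.
- grain_jar: Bystander: amber glass jar, 72 mm across, 90 mm high, near the far edge. Origin: centre of underside.
- beaker: Bystander: clear plastic beaker, 84 mm across, 90 mm high, near the far edge. Origin: centre of underside.

How it is judged:
On the way:
1. the flour can stands upright on the board, let go (x of flour_can in the frame of board between -0.036 and 0.036 m and y of flour_can in the frame of board between -0.036 and 0.036 m and z of flour_can in the frame of board between 0.011 and 0.021 m and angle between flour_can's own z axis and vertical below 0.08 rad and contact force between flour_can and the fingers below 0.1 N), for 0.3 s.
At the end, for the whole second after the job is handed in: Flour can upright on the board, within 36 mm of its centre each way; stone within 4 mm of fully down and 5 mm of the shaft's axis, level, flat to flat; every pail present hanging, its bar's middle within 20 mm of a pair of hooks' point, upright and still; beam at rest (x of flour_can in the frame of board between -0.036 and 0.036 m and y of flour_can in the frame of board between -0.036 and 0.036 m and z of flour_can in the frame of board between 0.011 and 0.021 m and angle between flour_can's own z axis and vertical below 0.08 rad and horizontal distance between stone and mill_seat below 0.005 m and z of stone in the frame of mill_seat between -0.004 and 0.004 m and angle between stone's own z axis and vertical below 0.05 rad and angle between the x axis of stone and the x axis of mill, either way round below 0.35 rad and (distance between pail_yellow_grip and hooks_a below 0.02 m or distance between pail_yellow_grip and hooks_b below 0.02 m or distance between pail_yellow_grip and hooks_c below 0.02 m) and angle between each of pail_yellow, pail_green, pail_white's own z axis and vertical below 0.2 rad and linear speed of each of pail_yellow, pail_green, pail_white below 0.04 m/s and (distance between pail_green_grip and hooks_a below 0.02 m or distance between pail_green_grip and hooks_b below 0.02 m or distance between pail_green_grip and hooks_c below 0.02 m) and (distance between pail_white_grip and hooks_a below 0.02 m or distance between pail_white_grip and hooks_b below 0.02 m or distance between pail_white_grip and hooks_c below 0.02 m) and linear speed of hook_bar below 0.02 m/s); the robot touches nothing.
It fails at once if the weighing beam is dropped, flung up or left to bounce (its hooks moving faster than 95 mm/s) (linear speed of hook_bar above 0.095 m/s).
It fails at once if the stone or a grain pail is lifted more than 60 mm while the flour can is still on the pedestal (distance between flour_can and pedestal below 0.05 m and height (world z) of any of pail_yellow, pail_green, pail_white, stone above 0.06 m).
It fails at once if a pail or the flour can is tipped by more than 0.8 rad (angle between any of pail_yellow, pail_green, pail_white, flour_can's own z axis and vertical above 0.8 rad).
It fails at once if the jar or the beaker is pushed more than 40 mm or knocked over (distance of any of grain_jar, beaker from where it was at the start of the episode above 0.04 m or angle between any of grain_jar, beaker's own z axis and vertical above 0.5 rad).
Of pail_yellow, pail_green, pail_white only 2 to 3 are there at a start; the rules pass over those that are not, and their reading is None.
At some moment in a run one of stone, flour_can may be knocked a few centimetres aside while the robot is not near it.
It also fails if it takes over 210 s, if anything falls off the work surface, if the arm or the gripper's body presses on something with over 40 N, if the wrist force passes 120 N, or if a joint passes its speed limit or range.

## Working session

There is one attempt and no reset: what is moved stays moved. The work goes in short steps, Python scripts to look and compute and a tool call to move; the robot and the scene stay as the last step left them, time stands still between calls to the robot, and variables do not carry over. Pictures are saved under pics/ and viewed, about 12 in all and at most 16, crops included, and the job is handed in when it is done.

Besides the shell and the picture viewer there is one more tool, called after "Emit:" as name(argument=value, ...), one argument or row to a line, values as JSON. jog_arm: Moves the arm, as the interface text tells. Its arguments: {"type":"object","properties":{"commands":{"type":"array","items":{"type":"array","items":{"type":"number"}}},"squeeze":{"type":"number"}},"required":["commands"]}

```bash
ls; mkdir -p pics
cat > h.py <<'E'
import numpy as np, cv2
from station import manip, snapshot, workorder, models
def save(s,n,crop=None,scale=1):
    im=s["image"][:,:,::-1]
    if crop: r0,r1,c0,c1=crop; im=im[r0:r1,c0:c1]
    if scale!=1: im=cv2.resize(im,None,fx=scale,fy=scale,interpolation=cv2.INTER_CUBIC)
    cv2.imwrite(f"pics/{n}.png",im)
def proj(s,p):
    T=np.linalg.inv(s["extrinsics"]); c=T[:3,:3]@np.array(p)+T[:3,3]; u=s["intrinsics"]@c; return u[:2]/u[2]
def unproj(s,uv,z):
    E=s["extrinsics"]; d=E[:3,:3]@np.linalg.inv(s["intrinsics"])@np.array([uv[0],uv[1],1.]); o=E[:3,3]
    return o+d*(z-o[2])/d[2]
def pp(s,names,f="pinpoint"):
    for n in names:
        r=getattr(models,f)(s,n)
        print(f,n,[(np.round(d["centre"],3).tolist(),round(d["score"],2)) for d in r[:3]])
E
python3 - <<'E'
from h import *
np.set_printoptions(precision=4,suppress=True)
N="hooks_a hooks_b hooks_c pail_yellow pail_yellow_grip pail_green pail_green_grip pail_white pail_white_grip mill_seat pedestal stone flour_can flour_can_grip board grain_jar beaker hook_bar mill".split()
for v in("top","side"):
    s=snapshot(v); save(s,v+"0"); print(v,s["intrinsics"][0],s["extrinsics"]); pp(s,N)
print(manip.hold_point_z,manip.sense())
E
```

```text
pics
top [392.1076   0.     320.418 ] [[-0.0086 -0.9932  0.1163  0.4205]
 [-1.      0.0085 -0.001  -0.023 ]
 [ 0.     -0.1163 -0.9932  1.3515]
 [ 0.      0.      0.      1.    ]]
pinpoint hooks_a [([0.539, -0.455, 0.308], 0.96), ([0.439, -0.36, 0.307], 0.88), ([0.341, -0.267, 0.303], 0.62)]
pinpoint hooks_b [([0.539, -0.455, 0.308], 0.96), ([0.439, -0.36, 0.307], 0.88), ([0.341, -0.267, 0.303], 0.62)]
pinpoint hooks_c [([0.539, -0.455, 0.308], 0.96), ([0.439, -0.36, 0.307], 0.88), ([0.341, -0.267, 0.303], 0.62)]
pinpoint pail_yellow [([0.668, 0.079, -0.002], 0.71), ([0.458, -0.07, 0.146], 0.51)]
pinpoint pail_yellow_grip [([0.668, 0.084, 0.148], 0.83), ([0.413, 0.252, 0.029], 0.62)]
pinpoint pail_green [([0.616, -0.097, 0.002], 0.61)]
pinpoint pail_green_grip [([0.617, -0.099, 0.144], 0.65)]
pinpoint pail_white [([0.457, -0.079, -0.002], 0.63)]
pinpoint pail_white_grip [([0.456, -0.072, 0.146], 0.69)]
pinpoint mill_seat [([0.44, 0.421, 0.114], 0.69)]
pinpoint pedestal [([0.406, 0.253, 0.029], 0.61)]
pinpoint stone [([0.506, 0.088, 0.001], 0.78)]
pinpoint flour_can [([0.415, 0.25, 0.0
[... 1373 characters left out ...]
289, 0.002], 0.92)]
pinpoint grain_jar [([0.782, -0.054, 0.001], 0.89)]
pinpoint beaker [([0.777, 0.172, 0.0], 0.68), ([0.505, 0.088, 0.0], 0.32)]
pinpoint hook_bar [([0.41, 0.257, 0.028], 0.31)]
pinpoint mill [([0.438, 0.42, 0.002], 0.68)]
0.0187 {'t': 2.0, 'q': array([ 1.0375,  0.5275,  1.4327, -0.    ,  1.1814, -0.1785]), 'qd': array([-0.0006, -0.0003,  0.0007, -0.0014, -0.001 ,  0.0012]), 'tau': array([ -0.0002, -44.2314, -17.8414,  -0.0003,   0.0007,   0.    ]), 'tcp_pos': array([0.2171, 0.5861, 0.2313]), 'tool_rot': array([ 0.1765,  0.9843, -0.    ,  0.    ]), 'force': array([ 0.2083,  0.6879, -0.2047]), 'ft_torque': array([ 0.0059,  0.0234, -0.0453]), 'finger_gap': 1.0019251403394043}
```

View pics/top0.png

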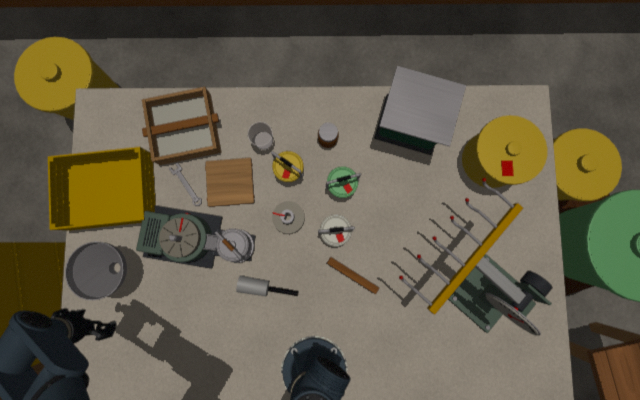

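View pics/side0.png

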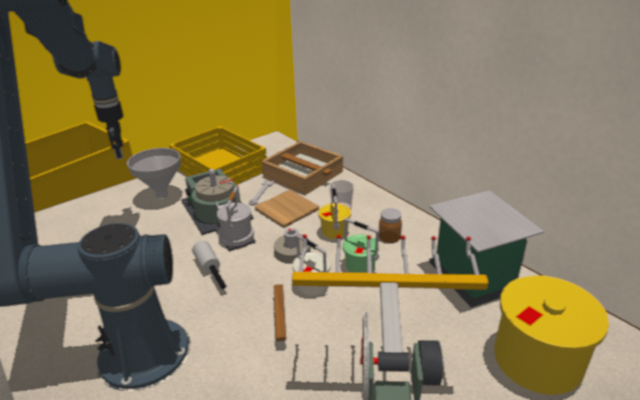

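Top view: three pails are present, at yellow (288,168), green (342,182) and white (336,232). The can is at (234,245), the stone at (288,218), the board at (229,182), and the hooks at lower right. I need a zoomed crop for the angles.

Run:
```python
import cv2
im=cv2.imread("pics/top0.png")
cv2.imwrite("pics/c1.png",cv2.resize(im[145:265,165:365],None,fx=4,fy=4,interpolation=cv2.INTER_CUBIC))
```

```text
(no output)
```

View pics/c1.png

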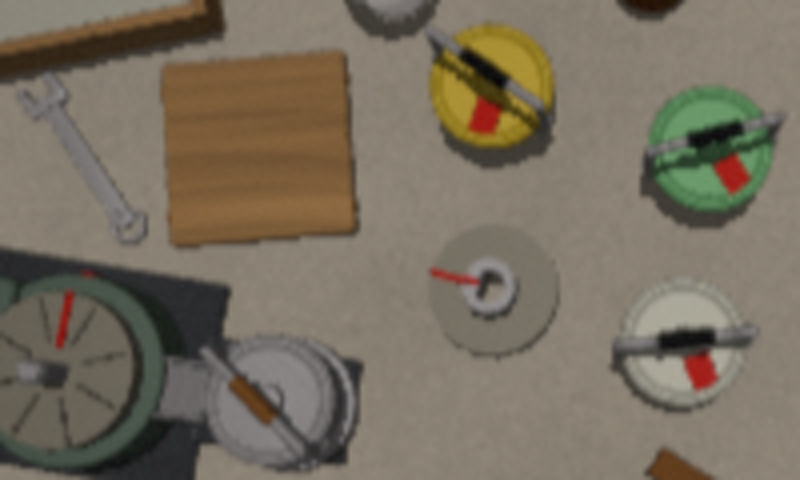

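The crop shows all four bail bars. The can's bar runs (205,350)-(315,462), yellow (433,38)-(547,115), green (648,157)-(780,118) and white (617,347)-(752,333). The red lines are the stone's, (433,271)→(478,283), and the mill's, (60,345)→(70,293).

```bash
cat >> h.py <<'E'
def ang(s,a,b,z,crop=(165,145,4)):
    f=lambda p:(crop[0]+p[0]/crop[2],crop[1]+p[1]/crop[2])
    A,B=unproj(s,f(a),z),unproj(s,f(b),z); d=B-A
    return np.round(np.arctan2(d[1],d[0]),3),np.round((A+B)/2,3)
def jaw():
    st=manip.sense(); x,y=st["tool_rot"][:2]; j=2*np.arctan2(y,x)-np.pi/2
    print("t",round(st["t"],2),"tcp",np.round(st["tcp_pos"],4),"jaw",round(((j+np.pi/2)%np.pi-np.pi/2),3),"q",np.round(st["q"],2),"F",np.round(st["force"],2),"gap",round(st["finger_gap"],3))
    return st
E
python3 - <<'E'
from h import *
s=snapshot("top")
for n,a,b,z in [("can",(205,350),(315,462),.155),("yel",(433,38),(547,115),.145),("grn",(648,157),(780,118),.145),("wht",(617,347),(752,333),.145),("stone",(478,283),(433,271),.032),("mill",(60,345),(70,293),.115),("board",(163,68),(343,52),.016)]:
    print(n,ang(s,a,b,z))
jaw()
E
```

```text
can (np.float64(-2.356), array([0.406, 0.251, 0.155]))
yel (np.float64(-2.178), array([0.66 , 0.078, 0.145]))
grn (np.float64(-1.29), array([ 0.61 , -0.097,  0.145]))
wht (np.float64(-1.476), array([ 0.453, -0.072,  0.145]))
stone (np.float64(1.302), array([0.511, 0.116, 0.032]))
mill (np.float64(-0.159), array([0.474, 0.414, 0.115]))
board (np.float64(-1.489), array([0.701, 0.294, 0.016]))
t 2.05 tcp [0.2171 0.5861 0.2313] jaw 1.216 q [ 1.04  0.53  1.43 -0.    1.18 -0.18] F [ 0.78  0.38 -0.12] gap 1.004
```

Emit:
jog_arm(
  commands=[
    [100,2,-3.3,0,0.114],
    [100,2,-3.3,0,0.114],
    [100,2,-3.3,0,0.114],
    [100,2,-3.3,0,0.114],
    [100,2,-3.3,0,0.114],
    [100,2,-3.3,0,0.114],
    [100,2,-3.3,0,0.114],
    [100,2,-3.3,0,0.114],
  ],
  squeeze=60,
)

```text
t: 2.72
tcp_pos: [0.3704, 0.333, 0.2321]
tool_rot: [-0.278, 0.961, 0.004, 0.0]
force: [0.7, -0.6, -0.2]
finger_gap: 1.001
```

Emit:
jog_arm(
  commands=[
    [100,2,-3.3,0,0.114],
    [100,1.5,-3.7,0,0.114],
    [100,0,0,0,0],
  ],
)

```text
t: 2.97
tcp_pos: [0.407, 0.2637, 0.233]
tool_rot: [-0.378, 0.926, 0.003, 0.002]
force: [0.7, -0.4, 0.5]
finger_gap: 0.999
```

Run:
```python
from h import *
jaw()
s=snapshot("top"); pp(s,["flour_can_grip"]); save(s,"t1",(190,290,180,280),6)
s=snapshot("side"); pp(s,["flour_can_grip"])
```

```text
t 2.97 tcp [0.407  0.2637 0.233 ] jaw -0.795 q [ 0.34  0.34  1.78  0.01  1.03 -2.01] F [ 0.72 -0.37  0.54] gap 0.999
pinpoint flour_can_grip [([0.411, 0.257, 0.155], 0.98)]
pinpoint flour_can_grip [([0.415, 0.254, 0.152], 0.68)]
```

Emit:
jog_arm(
  commands=[
    [100,0.5,-1,0,0],
    [100,0,0,-3,0],
    [100,0,0,-3,0],
    [100,0,0,-2.5,0],
    [100,0,0,-1.2,0],
    [100,0,0,0,0],
  ],
)

```text
t: 3.67
tcp_pos: [0.4092, 0.2646, 0.135]
tool_rot: [-0.384, 0.923, 0.004, 0.007]
force: [-0.5, -0.1, -0.0]
finger_gap: 1.002
```

Run:
```python
from h import *
jaw()
```

```text
t 3.67 tcp [0.4092 0.2646 0.135 ] jaw -0.782 q [ 0.34  0.49  1.88  0.01  0.76 -2.03] F [-0.5  -0.11 -0.01] gap 1.002
```

Emit:
jog_arm(
  commands=[
    [100,0.3,-1,0,0],
    [100,0,0,0,0],
    [100,0,0,0,0],
  ],
)

```text
t: 3.92
tcp_pos: [0.412, 0.2553, 0.1355]
tool_rot: [-0.386, 0.922, 0.004, 0.006]
force: [0.0, -0.3, 0.1]
finger_gap: 1.003
```

Emit:
jog_arm(
  commands=[
    [0,0,0,0,0],
    [0,0,0,0,0],
    [0,0,0,0,0],
    [0,0,0,0,0],
    [0,0,0,0,0],
    [0,0,0,0,0],
    [0,0,0,2,0],
    [0,0,0,0,0],
  ],
)

```text
t: 4.58
tcp_pos: [0.413, 0.2557, 0.1584]
tool_rot: [-0.386, 0.922, 0.004, 0.008]
force: [1.5, 1.3, -4.8]
finger_gap: 0.137
```

Run:
```python
from h import *
jaw()
s=snapshot("top"); pp(s,["flour_can","flour_can_grip","board","stone"]);
```

```text
t 4.58 tcp [0.413  0.2557 0.1584] jaw -0.778 q [ 0.32  0.45  1.86  0.01  0.81 -2.05] F [ 1.48  1.34 -4.82] gap 0.137
pinpoint flour_can [([0.411, 0.254, 0.051], 0.73), ([0.342, -0.271, 0.302], 0.41), ([0.541, -0.456, 0.306], 0.36)]
pinpoint flour_can_grip [([0.409, 0.253, 0.174], 0.85), ([0.782, -0.056, 0.0], 0.21)]
pinpoint board [([0.632, 0.29, -0.001], 0.93)]
pinpoint stone []
```

Emit:
jog_arm(
  commands=[
    [0,0,0,2,0],
    [0,1.5,0.3,2,0],
    [0,2.5,0.4,0,0],
    [0,2.5,0.4,0,0],
    [0,2.5,0.4,0,0],
    [0,2.5,0.4,0,0],
    [0,2.5,0.4,0,0],
    [0,2.5,0.4,0,0],
  ],
)

```text
t: 5.5
tcp_pos: [0.5664, 0.2793, 0.1869]
tool_rot: [-0.387, 0.922, 0.006, -0.011]
force: [-0.0, -0.1, -5.9]
finger_gap: 0.134
```

Emit:
jog_arm(
  commands=[
    [0,2,0.3,0,0],
    [0,1.5,0.2,0,0],
    [0,0,0,0,0],
    [0,0,0,0,0],
  ],
)

```text
t: 5.83
tcp_pos: [0.6074, 0.2838, 0.1792]
tool_rot: [-0.386, 0.922, 0.006, -0.013]
force: [-1.1, -0.3, -6.1]
finger_gap: 0.141
```

Emit:
jog_arm(
  commands=[
    [0,1.2,0.4,0,0],
    [0,1.2,0.3,0,0],
    [0,0,0,-1.5,0],
    [0,0,0,-1.5,0],
    [0,0,0,-1.2,0],
    [0,0,0,0,0],
  ],
)

```text
t: 6.33
tcp_pos: [0.6218, 0.2896, 0.1292]
tool_rot: [-0.386, 0.922, 0.007, -0.022]
force: [-1.8, -0.7, -6.0]
finger_gap: 0.138
```

Run:
```python
from h import *
jaw()
s=snapshot("top"); pp(s,["flour_can","flour_can_grip","board"]); 
s=snapshot("side"); pp(s,["flour_can","flour_can_grip","board"]);
```

```text
t 6.33 tcp [0.6218 0.2896 0.1292] jaw -0.777 q [ 0.27  0.74  1.32  0.01  1.13 -2.1 ] F [-1.77 -0.74 -6.02] gap 0.138
pinpoint flour_can [([0.615, 0.284, 0.019], 0.75)]
pinpoint flour_can_grip [([0.621, 0.287, 0.145], 0.79), ([0.617, -0.098, 0.144], 0.21)]
pinpoint board [([0.458, -0.071, 0.145], 0.63), ([0.631, 0.288, -0.001], 0.61)]
pinpoint flour_can [([0.619, 0.289, 0.024], 0.93)]
pinpoint flour_can_grip [([0.624, 0.292, 0.149], 0.76), ([0.436, 0.42, -0.002], 0.21)]
pinpoint board [([0.629, 0.294, 0.003], 0.97), ([0.436, 0.419, 0.117], 0.24)]
```

Emit:
jog_arm(
  commands=[
    [0,1,0.1,0,0],
    [0,0.2,0,-0.4,0],
    [0,0,0,-0.4,0],
    [0,0,0,-0.3,0],
    [0,0,0,0,0],
  ],
)

```text
t: 7.15
tcp_pos: [0.6389, 0.2919, 0.1279]
tool_rot: [-0.387, 0.922, 0.006, -0.015]
force: [-0.9, -0.2, -5.6]
finger_gap: 0.142
```

Emit:
jog_arm(
  commands=[
    [0,-0.5,0,-0.4,0],
    [0,0,0,-0.4,0],
    [0,0,0,-0.4,0],
    [0,0,0,-0.3,0],
    [0,0,0,0,0],
  ],
)

```text
t: 7.57
tcp_pos: [0.6365, 0.2916, 0.1277]
tool_rot: [-0.387, 0.922, 0.004, -0.008]
force: [-0.6, 0.7, -5.5]
finger_gap: 0.136
```

Emit:
jog_arm(
  commands=[
    [0,0,0,-0.8,0],
    [0,0,0,0,0],
  ],
)

```text
t: 7.73
tcp_pos: [0.6361, 0.2916, 0.1287]
tool_rot: [-0.388, 0.922, 0.003, -0.007]
force: [1.0, 0.6, -6.7]
finger_gap: 0.142
```

Emit:
jog_arm(
  commands=[
    [0,0,0,0,0],
    [0,0,0,0,0],
  ],
)

```text
t: 7.9
tcp_pos: [0.6357, 0.2918, 0.1289]
tool_rot: [-0.388, 0.922, 0.003, -0.006]
force: [0.3, -0.7, -5.9]
finger_gap: 0.141
```

Run:
```python
from h import *
jaw()
s=snapshot("side"); save(s,"s2",(130,270,160,400),3.3); pp(s,["flour_can","flour_can_grip"])
```

```text
t 7.9 tcp [0.6357 0.2918 0.1289] jaw -0.775 q [ 0.27  0.74  1.3   0.01  1.11 -2.1 ] F [ 0.28 -0.67 -5.95] gap 0.141
pinpoint flour_can [([0.781, -0.052, 0.002], 0.25)]
pinpoint flour_can_grip [([0.636, 0.289, 0.145], 0.78), ([0.776, 0.172, 0.001], 0.53)]
```

View pics/s2.png

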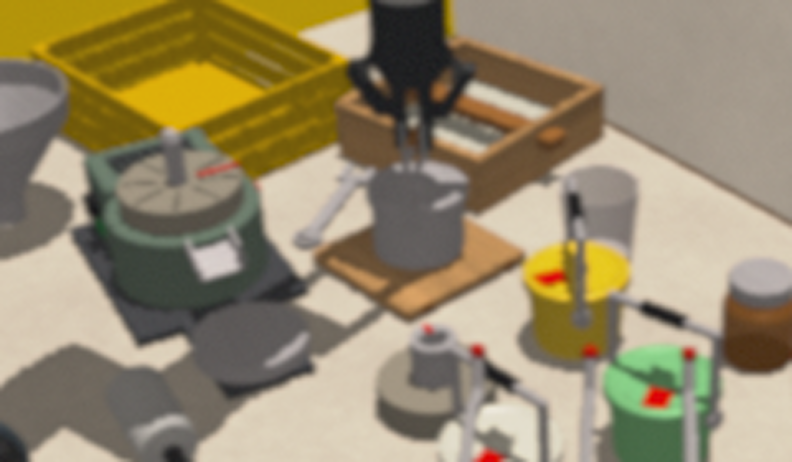

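Emit:
jog_arm(
  commands=[
    [0,0,0,-2,0],
  ],
)

```text
t: 8.13
tcp_pos: [0.6371, 0.2935, 0.1192]
tool_rot: [-0.387, 0.922, 0.004, -0.005]
force: [-38.6, 0.6, 106.4]
finger_gap: 0.14
```

Emit:
jog_arm(
  commands=[
    [0,0,0,0,0],
  ],
)

```text
t: 8.22
tcp_pos: [0.6367, 0.2942, 0.1211]
tool_rot: [-0.387, 0.922, 0.005, -0.005]
force: [-1.3, -0.2, -6.7]
finger_gap: 0.134
```

Emit:
jog_arm(
  commands=[
    [0,0,0,0,0],
    [0,0,0,0,0],
  ],
)

```text
t: 8.38
tcp_pos: [0.6377, 0.2949, 0.1224]
tool_rot: [-0.388, 0.922, 0.004, -0.003]
force: [-0.6, -0.4, -4.4]
finger_gap: 0.137
```

Emit:
jog_arm(
  commands=[
    [60,0,0,0,0],
    [60,0,0,0,0],
    [60,0,0,0,0],
    [60,0,0,0,0],
    [60,0,0,0,0],
  ],
)

```text
t: 8.8
tcp_pos: [0.6384, 0.2945, 0.1198]
tool_rot: [-0.387, 0.922, 0.004, -0.003]
force: [-0.1, -0.4, -0.3]
finger_gap: 0.597
```

Run:
```python
from h import *
jaw()
for v in("top","side"):
    s=snapshot(v);  pp(s,["flour_can","flour_can_grip","board"])
```

```text
t 8.8 tcp [0.6384 0.2945 0.1198] jaw -0.775 q [ 0.27  0.76  1.3   0.01  1.09 -2.1 ] F [-0.07 -0.36 -0.26] gap 0.597
pinpoint flour_can [([0.63, 0.288, 0.016], 0.9)]
pinpoint flour_can_grip [([0.627, 0.29, 0.144], 0.6)]
pinpoint board [([0.628, 0.289, -0.001], 0.96)]
pinpoint flour_can [([0.628, 0.292, 0.017], 0.6)]
pinpoint flour_can_grip [([0.627, 0.289, 0.142], 0.78)]
pinpoint board [([0.629, 0.293, -0.002], 0.59)]
```

Emit:
jog_arm(
  commands=[
    [100,0,0,3,0],
    [100,0,0,4,0],
    [100,-1,-1,2,0],
    [100,-2,-3,0,0],
    [100,-2,-3,0,0],
    [100,-2,-3,0,0],
    [100,-2,-3,0,0],
    [100,-2,-3,0,0],
  ],
)

```text
t: 9.87
tcp_pos: [0.528, 0.1358, 0.2139]
tool_rot: [-0.392, 0.92, 0.003, 0.002]
force: [0.1, -0.5, -0.8]
finger_gap: 1.004
```

```bash
cat >> h.py <<'E'
def redline(s,c,z,r):
    "principal direction of red pixels within r px of the projection of c, unprojected at height z"
    im=s["image"].astype(int); R,G,B=im[...,0],im[...,1],im[...,2]
    m=(R>120)&(G<R*0.6)&(B<R*0.6); v,u=np.nonzero(m); p=proj(s,c)
    k=np.hypot(u-p[0],v-p[1])<r; P=np.array([unproj(s,x,z)[:2] for x in zip(u[k],v[k])])
    if len(P)<3: print("few red"); return
    w=P.mean(0); d=np.linalg.svd(P-w)[2][0]; d=d*np.sign(d@(w-np.array(c[:2])))
    print("red n",len(P),"mean",np.round(w,4),"pca yaw",round(np.arctan2(d[1],d[0]),3),"from centre",round(np.arctan2(*(w-np.array(c[:2]))[::-1]),3))
E
python3 - <<'E'
from h import *
jaw()
for v in("top","side"):
    s=snapshot(v);  pp(s,["stone","mill_seat","pedestal","flour_can"])
    save(s,v+"3")
    redline(s,(.4385,.4215,.115),.115,22); redline(s,(.5055,.089,.032),.032,16)
E
```

```text
t 9.87 tcp [0.528  0.1358 0.2139] jaw -0.765 q [ 0.04  0.44  1.65  0.01  1.04 -2.34] F [ 0.1  -0.47 -0.84] gap 1.004
pinpoint stone [([0.507, 0.084, -0.002], 0.89), ([0.668, 0.083, 0.144], 0.54)]
pinpoint mill_seat [([0.441, 0.418, 0.114], 0.63)]
pinpoint pedestal []
pinpoint flour_can [([0.627, 0.289, 0.017], 0.85)]
red n 27 mean [0.4745 0.4166] pca yaw -0.169 from centre -0.135
few red
pinpoint stone [([0.506, 0.088, 0.001], 0.78)]
pinpoint mill_seat [([0.435, 0.421, 0.113], 0.62), ([0.772, 0.171, -0.001], 0.56)]
pinpoint pedestal [([0.409, 0.255, 0.03], 0.57)]
pinpoint flour_can [([0.628, 0.293, 0.018], 0.72)]
red n 12 mean [0.4748 0.4135] pca yaw -0.162 from centre -0.217
red n 9 mean [0.5519 0.0886] pca yaw 0.957 from centre -0.009
```

Run:
```python
from h import *
s=snapshot("top"); s2=dict(s); s2["image"]=cv2.imread("pics/top0.png")[:,:,::-1]
redline(s2,(.4385,.4215,.115),.115,22); redline(s2,(.506,.088,.032),.032,18)
im=s2["image"].astype(int);print([(u,v,im[v,u].tolist()) for v in range(208,222) for u in range(270,292) if im[v,u,0]>110 and im[v,u,1]<.6*im[v,u,0]])
print(proj(s,(.506,.088,.032)),proj(s,(.506,.088,.075)))
jaw()
```

```text
red n 24 mean [0.4749 0.4167] pca yaw -0.2 from centre -0.132
red n 20 mean [0.5121 0.1199] pca yaw 1.318 from centre 1.382
[(273, 212, [142, 71, 62]), (274, 212, [133, 79, 70]), (273, 213, [140, 54, 45]), (274, 213, [144, 47, 39]), (275, 213, [151, 53, 47]), (276, 213, [145, 66, 58]), (277, 213, [139, 75, 65]), (275, 214, [141, 76, 66]), (276, 214, [142, 63, 53]), (277, 214, [142, 51, 44]), (278, 214, [146, 51, 45]), (279, 214, [146, 56, 48]), (280, 214, [147, 66, 58]), (281, 214, [151, 65, 62]), (282, 214, [155, 82, 81]), (279, 215, [123, 56, 49]), (280, 215, [136, 61, 57]), (281, 215, [131, 60, 59]), (282, 215, [145, 56, 54]), (283, 215, [151, 57, 53]), (284, 215, [120, 57, 55])]
[287.21722738 215.52298527] [286.1075696  214.67794627]
t 10.42 tcp [0.5293 0.1376 0.2131] jaw -0.765 q [ 0.05  0.45  1.65  0.01  1.05 -2.34] F [-0.4  -0.45 -0.43] gap 1.007
```

Emit:
jog_arm(
  commands=[
    [100,-1.2,-2.5,0,0],
    [100,-1.1,-2.5,0,0],
    [100,0,0,-3,0],
    [100,0,0,-3,0],
    [100,0,0,0,0],
    [100,0,0,0,0],
  ],
)

```text
t: 10.92
tcp_pos: [0.51, 0.0887, 0.1529]
tool_rot: [-0.395, 0.919, 0.002, 0.005]
force: [0.2, -0.6, -0.1]
finger_gap: 1.003
```

Run:
```python
from h import *
jaw()
for v in("top","side"):
    s=snapshot(v);  pp(s,["stone"])
```

```text
t 10.92 tcp [0.51   0.0887 0.1529] jaw -0.758 q [-0.05  0.5   1.78  0.01  0.85 -2.44] F [ 0.24 -0.55 -0.09] gap 1.003
pinpoint stone [([0.506, 0.085, -0.0], 0.62), ([0.666, 0.087, 0.144], 0.24)]
pinpoint stone [([0.505, 0.086, 0.001], 0.92)]
```

Emit:
jog_arm(
  commands=[
    [100,-0.5,-0.3,0,0],
    [100,0,0,0,0],
    [100,0,0,-3.5,0],
    [100,0,0,-3.5,0],
    [100,0,0,-2.5,0],
    [100,0,0,-1.2,0],
    [100,0,0,0,0],
    [100,0,0,0,0],
  ],
)

```text
t: 11.78
tcp_pos: [0.5132, 0.0862, 0.0527]
tool_rot: [-0.396, 0.918, -0.004, 0.017]
force: [0.6, -0.9, 0.7]
finger_gap: 1.005
```

Emit:
jog_arm(
  commands=[
    [100,-0.7,0,-0.8,0],
    [100,0,0,0,0],
    [100,0,0,0,0],
  ],
)

```text
t: 12.03
tcp_pos: [0.509, 0.0861, 0.0479]
tool_rot: [-0.396, 0.918, -0.005, 0.02]
force: [0.5, 0.4, -0.9]
finger_gap: 1.0
```

Close enough; grip the hub.

Emit:
jog_arm(
  commands=[
    [0,-0.3,0,-0.4,0],
    [0,0,0,0,0],
    [0,0,0,0,0],
    [0,0,0,0,0],
    [0,0,0,0,0],
  ],
  squeeze=90,
)

```text
t: 12.45
tcp_pos: [0.5076, 0.0864, 0.048]
tool_rot: [-0.397, 0.918, -0.006, 0.023]
force: [-0.8, -0.2, -5.3]
finger_gap: 0.477
```

Emit:
jog_arm(
  commands=[
    [0,0,0,0,0],
    [0,0,0,3,0],
    [0,0,0,3,0],
    [0,0,0,0,0],
    [0,0,0,0,0],
  ],
)

```text
t: 12.87
tcp_pos: [0.5038, 0.0864, 0.105]
tool_rot: [-0.397, 0.918, -0.004, 0.017]
force: [-1.3, -0.4, -6.6]
finger_gap: 0.475
```

Run:
```python
from h import *
jaw()
s=snapshot("side"); pp(s,["stone"])
```

```text
t 12.87 tcp [0.5038 0.0864 0.105 ] jaw -0.755 q [-0.05  0.57  1.85  0.01  0.69 -2.45] F [-1.27 -0.39 -6.56] gap 0.475
pinpoint stone [([0.505, 0.087, 0.057], 0.85)]
```

Emit:
jog_arm(
  commands=[
    [0,0,0,3.5,0],
    [0,0,0,3.5,0],
    [0,0,0,3.5,0],
    [0,0,0,3,-0.1],
    [0,-0.5,2,1.5,-0.1],
    [0,-0.5,2.4,0,-0.1],
    [0,-0.5,2.4,0,-0.1],
    [0,-0.5,2.4,0,-0.1],
  ],
)

```text
t: 13.63
tcp_pos: [0.4758, 0.1761, 0.245]
tool_rot: [-0.142, 0.99, 0.001, 0.004]
force: [0.9, 0.5, -6.3]
finger_gap: 0.476
```

Emit:
jog_arm(
  commands=[
    [0,-0.5,2.4,0,-0.1],
    [0,-0.5,2.4,0,-0.1],
    [0,-0.5,2.4,0,-0.1],
    [0,-0.5,2.4,0,-0.1],
    [0,-0.5,2.4,0,-0.1],
    [0,-0.5,2.4,0,-0.1],
    [0,-0.5,2.4,0,-0.1],
    [0,-0.5,2.4,0,-0.1],
  ],
)

```text
t: 14.3
tcp_pos: [0.4237, 0.3731, 0.2272]
tool_rot: [0.276, 0.961, -0.006, -0.011]
force: [1.6, -0.2, -6.4]
finger_gap: 0.471
```

Run:
```python
from h import *
jaw()
```

```text
t 14.3 tcp [0.4237 0.3731 0.2272] jaw 1.012 q [ 0.52  0.46  1.58  0.01  1.13 -0.5 ] F [ 1.62 -0.2  -6.4 ] gap 0.471
```

Emit:
jog_arm(
  commands=[
    [0,0,0,2,-0.08],
    [0,0.7,2,1,-0.07],
    [0,0.7,2,0,0],
    [0,0,0.5,0,0],
    [0,0,0,0,0],
    [0,0,0,0,0],
  ],
)

```text
t: 14.8
tcp_pos: [0.4288, 0.4216, 0.242]
tool_rot: [0.349, 0.937, -0.015, -0.021]
force: [-0.2, -0.6, -5.8]
finger_gap: 0.479
```

Run:
```python
from h import *
jaw()
s=snapshot("top"); pp(s,["stone","mill_seat"]); save(s,"t4",(190,290,130,250),5)
s=snapshot("side"); pp(s,["stone","mill_seat"]); save(s,"s4",(120,240,150,290),5)
cv2.imwrite("pics/b4.png",cv2.hconcat([cv2.resize(cv2.imread("pics/t4.png"),(480,400)),cv2.resize(cv2.imread("pics/s4.png"),(467,400))])[:, :947])
im=cv2.imread("pics/b4.png"); cv2.imwrite("pics/b4.png",cv2.resize(im,(800,338)))
```

```text
t 14.8 tcp [0.4288 0.4216 0.242 ] jaw 0.857 q [ 0.58  0.5   1.45  0.02  1.24 -0.28] F [-0.19 -0.6  -5.76] gap 0.479
pinpoint stone [([0.426, 0.427, 0.198], 0.81), ([0.456, -0.075, -0.0], 0.26)]
pinpoint mill_seat [([0.441, 0.417, 0.113], 0.84)]
pinpoint stone [([0.424, 0.428, 0.196], 0.86), ([0.668, 0.081, -0.0], 0.54)]
pinpoint mill_seat [([0.437, 0.422, 0.114], 0.73)]
```

View pics/b4.png

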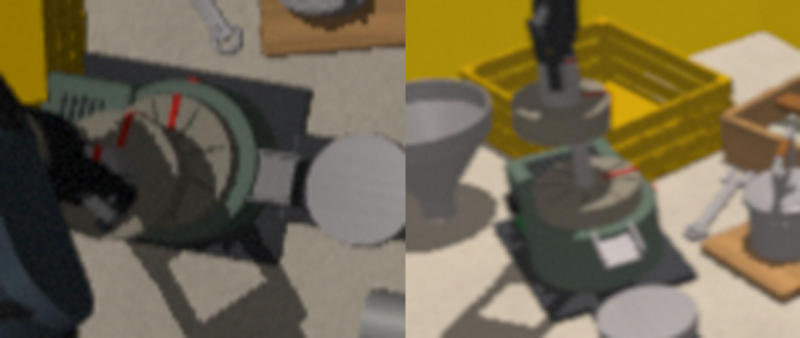

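Emit:
jog_arm(
  commands=[
    [0,1,-0.4,1,0],
    [0,0,0,0,0],
    [0,0,0,0,0],
    [0,0,0,0,0],
  ],
)

```text
t: 15.43
tcp_pos: [0.4394, 0.4161, 0.2548]
tool_rot: [0.351, 0.936, -0.013, -0.02]
force: [0.2, -0.5, -6.2]
finger_gap: 0.474
```

Run:
```python
from h import *
print(jaw()["tool_rot"])
for v in ("top","side"):
  s=snapshot(v); pp(s,["stone","mill_seat"]); c=models.pinpoint(s,"stone")[0]["centre"]; save(s,v+"5",(190,290,130,250),5)
  redline(s,(c[0],c[1],c[2]+.032),c[2]+.032,14)
  im=s["image"].astype(int); R,G,B=im[...,0],im[...,1],im[...,2]; m=((R>110)&(G<R*.6)&(B<R*.6)).astype(np.uint8); m[:, :130]=0; m[:,250:]=0
  n,l,st,ce=cv2.connectedComponentsWithStats(m,connectivity=8)
  for i in range(1,n):
    if st[i,4]>3:
      w,u=np.nonzero(l==i)
      for z in (.115,.235,.275):
        P=np.array([unproj(s,x,z)[:2] for x in zip(u,w)]); d=np.linalg.svd(P-P.mean(0))[2][0]; d*=np.sign(d[0]); print(v,i,st[i,4],np.round(ce[i],1),"z",z,np.round(P.mean(0),3),"yaw",round(np.arctan2(d[1],d[0]),3))
```

```text
t 15.43 tcp [0.4394 0.4161 0.2548] jaw 0.854 q [ 0.57  0.49  1.43  0.02  1.27 -0.29] F [ 0.19 -0.5  -6.2 ] gap 0.474
[ 0.3507196   0.93617393 -0.01329575 -0.01993398]
pinpoint stone [([0.436, 0.423, 0.206], 0.91), ([0.542, -0.455, 0.306], 0.75)]
pinpoint mill_seat [([0.44, 0.421, 0.116], 0.87)]
few red
top 2 11 [181.4 220.7] z 0.115 [0.487 0.414] yaw -0.197
top 2 11 [181.4 220.7] z 0.235 [0.481 0.372] yaw -0.197
top 2 11 [181.4 220.7] z 0.275 [0.478 0.358] yaw -0.197
pinpoint stone [([0.438, 0.422, 0.207], 0.55)]
pinpoint mill_seat [([0.438, 0.421, 0.114], 0.93)]
few red
side 2 5 [230.  179.6] z 0.115 [0.491 0.41 ] yaw -0.082
side 2 5 [230.  179.6] z 0.235 [0.395 0.217] yaw -0.082
side 2 5 [230.  179.6] z 0.275 [0.363 0.153] yaw -0.082
```

Run:
```python
from scipy.spatial.transform import Rotation as R
from h import *
g=R.from_quat([-.397,.918,-.006,.023]); n=R.from_quat(manip.sense()["tool_rot"])
print("tool z grasp",g.as_matrix()[:,2],"now",n.as_matrix()[:,2])
d=(n*g.inv()); print("stone z now",d.as_matrix()[:,2], "yaw change",d.as_euler("ZYX")[0])
```

```text
tool z grasp [ 0.04694984  0.0072395  -0.99887101] now [-0.04790155 -0.01175024 -0.99878295]
stone z now [ 0.05688732 -0.03489955  0.99777044] yaw change -1.5345863077960087
```

Emit:
jog_arm(
  commands=[
    [0,0,0,0,0],
    [0,0,0,0,0],
    [0,0,0,0,0],
    [0,0,0,0,0],
  ],
)

```text
t: 16.17
tcp_pos: [0.4387, 0.4165, 0.2541]
tool_rot: [0.35, 0.936, -0.014, -0.021]
force: [-0.1, -0.5, -5.7]
finger_gap: 0.475
```

Emit:
jog_arm(
  commands=[
    [0,-2.5,-2.4,0,0],
    [0,-2.5,-2.4,0,0],
    [0,0,0,0,0],
    [0,0,0,0,0],
  ],
)

```text
t: 16.5
tcp_pos: [0.3868, 0.3668, 0.2528]
tool_rot: [0.35, 0.936, -0.014, -0.021]
force: [1.0, 0.9, -5.3]
finger_gap: 0.472
```

Emit:
jog_arm(
  commands=[
    [0,0.7,0.7,0,0],
    [0,0.7,0.7,0,0],
    [0,0.7,0.7,0,0],
    [0,0.7,0.7,0,0],
    [0,0,0,0,0],
    [0,0,0,0,0],
  ],
)

```text
t: 17.0
tcp_pos: [0.4224, 0.4014, 0.2544]
tool_rot: [0.35, 0.937, -0.01, -0.018]
force: [0.3, -0.3, -6.9]
finger_gap: 0.477
```

Emit:
jog_arm(
  commands=[
    [0,0,0,3,0],
    [0,0,0,3,0],
    [0,0,0,0,0],
    [0,0,0,0,0],
  ],
)

```text
t: 17.33
tcp_pos: [0.4228, 0.4019, 0.3129]
tool_rot: [0.35, 0.937, -0.013, -0.02]
force: [-0.0, -1.0, -7.8]
finger_gap: 0.475
```

Emit:
jog_arm(
  commands=[
    [0,0,0,-3,0],
    [0,0,0,-3,0],
    [0,0,0,0,0],
    [0,0,0,0,0],
  ],
)

```text
t: 17.67
tcp_pos: [0.4226, 0.4018, 0.2496]
tool_rot: [0.35, 0.937, -0.012, -0.019]
force: [-0.3, 0.8, -5.3]
finger_gap: 0.473
```

Emit:
jog_arm(
  commands=[
    [0,0.8,0.8,0,0],
    [0,0.8,0.8,0,0],
    [0,0,0,0,0],
    [0,0,0,0,0],
  ],
)

```text
t: 18.0
tcp_pos: [0.4384, 0.4178, 0.2492]
tool_rot: [0.35, 0.937, -0.014, -0.021]
force: [-0.3, -1.2, -5.9]
finger_gap: 0.475
```

Run:
```python
from h import *
s=snapshot("side"); save(s,"s6",(120,225,165,285),6); pp(s,["stone","mill_seat"])
s=snapshot("top"); pp(s,["stone","mill_seat"])
```

```text
pinpoint stone [([0.431, 0.426, 0.2], 0.76), ([0.439, 0.42, -0.001], 0.26)]
pinpoint mill_seat [([0.437, 0.421, 0.112], 0.61)]
pinpoint stone [([0.433, 0.425, 0.202], 0.66), ([0.616, -0.1, 0.143], 0.61)]
pinpoint mill_seat [([0.441, 0.419, 0.111], 0.92)]
```

View pics/s6.png

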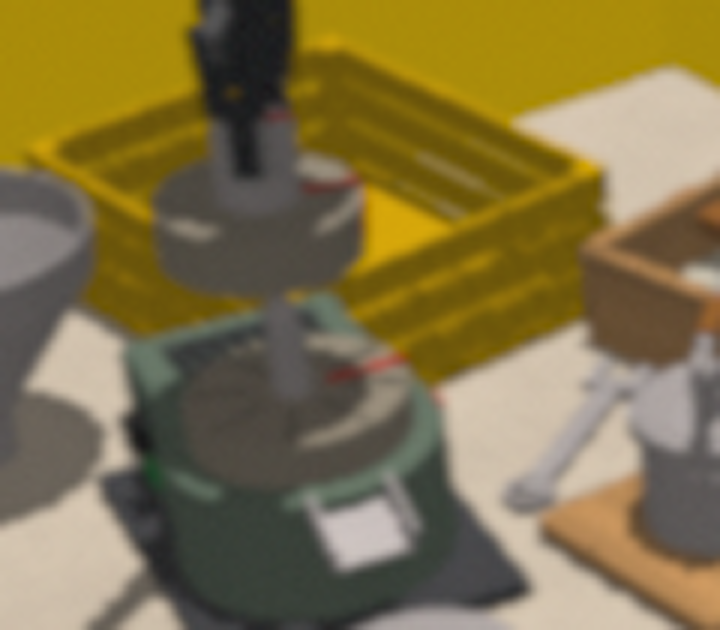

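Emit:
jog_arm(
  commands=[
    [0,0.5,-0.5,0,0],
    [0,0,0,0,0],
    [0,0,0,-1,0],
    [0,0,0,0,0],
    [0,0,0,0,0],
  ],
  squeeze=50,
)

```text
t: 18.72
tcp_pos: [0.4431, 0.4111, 0.2388]
tool_rot: [0.35, 0.936, -0.014, -0.02]
force: [-0.1, 0.5, -5.6]
finger_gap: 0.476
```

Run:
```python
from h import *
print(jaw()["tool_rot"])
for i in range(2):
  for v in ("top","side"):
    s=snapshot(v); pp(s,["stone","mill_seat"])
save(s,"s7",(120,225,165,285),6)
for a,b,z in [((305,188),(352,180),.233),((330,378),(405,355),.115)]: print(ang(s,a,b,z,(165,120,6)))
```

```text
t 18.72 tcp [0.4431 0.4111 0.2388] jaw 0.855 q [ 0.56  0.51  1.45  0.02  1.23 -0.31] F [-0.13  0.54 -5.56] gap 0.476
[ 0.35010273  0.93638978 -0.01374113 -0.02033328]
pinpoint stone [([0.668, 0.084, 0.145], 0.21)]
pinpoint mill_seat [([0.438, 0.421, 0.115], 0.77), ([0.78, -0.055, 0.002], 0.6), ([0.667, 0.082, 0.149], 0.2)]
pinpoint stone [([0.441, 0.416, 0.193], 0.82)]
pinpoint mill_seat [([0.438, 0.422, 0.116], 0.91)]
pinpoint stone [([0.439, 0.417, 0.192], 0.91)]
pinpoint mill_seat [([0.442, 0.42, 0.116], 0.74), ([0.438, -0.356, 0.3], 0.56)]
pinpoint stone [([0.438, 0.416, 0.192], 0.83)]
pinpoint mill_seat [([0.438, 0.423, 0.115], 0.9)]
(np.float64(-0.336), array([0.466, 0.404, 0.233]))
(np.float64(-0.113), array([0.476, 0.41 , 0.115]))
```

Run:
```python
from h import *
for v,boxes in (("top",None),("side",None)):
  s=snapshot(v); im=s["image"].astype(float); red=im[...,0]-np.maximum(im[...,1],im[...,2])
  for nm,c,z in (("stone",(.439,.4165,.192+.032),.224),("mill",(.439,.421,.115),.115)):
    cz=np.array(c); 
    # window along expected line: 24..54 mm outwards, +-12mm
    p=[proj(s,cz+[.0+r*np.cos(-.2),r*np.sin(-.2),0]) for r in (.022,.06)]
    m=np.zeros(red.shape,np.uint8); cv2.line(m,tuple(int(round(x)) for x in p[0]),tuple(int(round(x)) for x in p[1]),1,9)
    w=np.clip(red-25,0,None)*m; vv,uu=np.nonzero(w); ww=w[vv,uu]
    if len(ww)<4: print(v,nm,"none"); continue
    P=np.array([unproj(s,x,z)[:2] for x in zip(uu,vv)]); mu=(P*ww[:,None]).sum(0)/ww.sum(); C=((P-mu)*ww[:,None]).T@(P-mu)
    e,V=np.linalg.eigh(C); d=V[:,1]*np.sign(V[0,1]); f=mu-cz[:2]
    print(v,nm,len(ww),"yaw",round(np.arctan2(d[1],d[0]),3),"from c",round(np.arctan2(f[1],f[0]),3),np.round(mu,3),"ratio",round((e[1]/e[0])**.5,1))
save(s,"s8",(120,225,165,285),6)
s2=snapshot("top"); save(s2,"t8",(195,285,140,230),6)
a=cv2.imread("pics/s8.png");b=cv2.imread("pics/t8.png");h=400
o=cv2.hconcat([cv2.resize(x,(int(x.shape[1]*h/x.shape[0]),h)) for x in(a,b)]);cv2.imwrite("pics/b8.png",cv2.resize(o,(800,int(o.shape[0]*800/o.shape[1]))))
```

```text
top stone 31 yaw -0.469 from c -0.253 [0.477 0.407] ratio 2.9
top mill 15 yaw -0.426 from c -0.149 [0.491 0.413] ratio 2.7
side stone 58 yaw 1.396 from c -0.514 [0.486 0.39 ] ratio 1.7
side mill 52 yaw 0.088 from c -0.172 [0.486 0.413] ratio 2.4
```

View pics/b8.png

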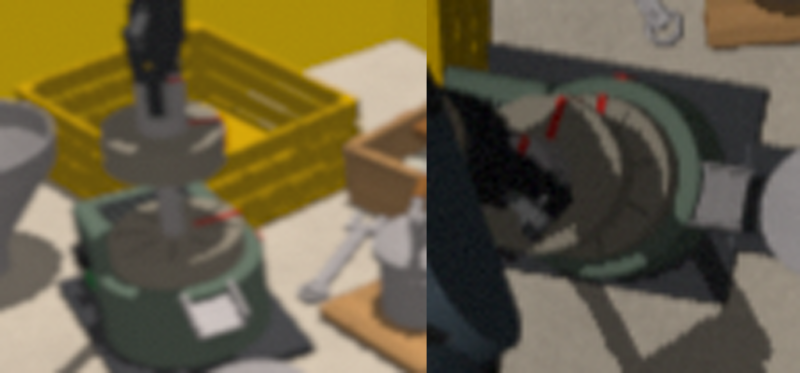

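Emit:
jog_arm(
  commands=[
    [0,0,0.4,0,0.1],
    [0,0,0,0,0],
    [0,0,0,0,0],
  ],
)

```text
t: 19.72
tcp_pos: [0.4431, 0.415, 0.2392]
tool_rot: [0.302, 0.953, -0.015, -0.019]
force: [0.1, 0.4, -6.4]
finger_gap: 0.475
```

Run:
```python
from h import *
print(jaw()["tool_rot"])
for i in range(2):
  for v in ("top","side"):
    s=snapshot(v); pp(s,["stone","mill_seat"])
    if v=="top":
      print([ (x,y) for y in range(200,225) for x in range(150,175) if s["image"][y,x,0]>95 and s["image"][y,x,1]<.6*s["image"][y,x,0]]) if i else 0
```

```text
t 19.72 tcp [0.4431 0.415  0.2392] jaw 0.957 q [ 0.56  0.51  1.44  0.01  1.24 -0.4 ] F [ 0.11  0.42 -6.38] gap 0.475
[ 0.3021506   0.95294668 -0.0148385  -0.01942809]
pinpoint stone [([0.441, 0.42, 0.192], 0.72)]
pinpoint mill_seat [([0.457, -0.076, 0.001], 0.64), ([0.44, 0.42, 0.115], 0.6), ([0.618, -0.098, 0.005], 0.25)]
pinpoint stone [([0.439, 0.418, 0.191], 0.85)]
pinpoint mill_seat [([0.437, 0.423, 0.114], 0.66)]
pinpoint stone [([0.439, -0.361, 0.308], 0.75), ([0.436, 0.417, 0.192], 0.68)]
pinpoint mill_seat [([0.443, 0.419, 0.116], 0.61), ([0.541, -0.456, 0.304], 0.25)]
[(169, 218), (170, 218), (168, 219), (169, 219), (170, 219), (168, 220), (169, 220)]
pinpoint stone [([0.436, 0.424, 0.197], 0.74)]
pinpoint mill_seat [([0.438, 0.423, 0.113], 0.62)]
```

Emit:
jog_arm(
  commands=[
    [0,0.1,0.1,-1.5,0],
    [0,0,0,-0.7,0],
    [0,0,0,-0.6,0],
    [0,0,0,0,0],
  ],
  squeeze=40,
)

```text
t: 20.65
tcp_pos: [0.4445, 0.4164, 0.211]
tool_rot: [0.302, 0.953, -0.014, -0.019]
force: [-0.1, -0.8, -5.2]
finger_gap: 0.474
```

Emit:
jog_arm(
  commands=[
    [0,0,0,-0.7,0],
    [0,0,0,0,0],
  ],
)

```text
t: 20.82
tcp_pos: [0.4445, 0.4164, 0.2035]
tool_rot: [0.302, 0.953, -0.014, -0.019]
force: [-1.1, 0.1, -5.9]
finger_gap: 0.478
```

Emit:
jog_arm(
  commands=[
    [0,0,0,-0.7,0],
    [0,0,0,-0.6,0],
    [0,0,0,0,0],
  ],
)

```text
t: 21.07
tcp_pos: [0.4444, 0.4167, 0.1899]
tool_rot: [0.302, 0.953, -0.014, -0.019]
force: [-0.3, 0.0, -6.4]
finger_gap: 0.478
```

Emit:
jog_arm(
  commands=[
    [0,0,0,-0.6,0],
    [0,0,0,0,0],
  ],
)

```text
t: 21.23
tcp_pos: [0.4438, 0.4166, 0.1831]
tool_rot: [0.302, 0.953, -0.014, -0.02]
force: [-0.7, 0.3, -6.3]
finger_gap: 0.475
```

Going in freely; full seat at TCP ≈ 0.163.

Emit:
jog_arm(
  commands=[
    [0,0,0,-0.6,0],
    [0,0,0,-0.5,0],
    [0,0,0,0,0],
  ],
)

```text
t: 21.48
tcp_pos: [0.4435, 0.417, 0.1713]
tool_rot: [0.302, 0.953, -0.014, -0.02]
force: [-0.5, 0.1, -6.5]
finger_gap: 0.474
```

Emit:
jog_arm(
  commands=[
    [0,0,0,-0.5,0],
    [0,0,0,0,0],
  ],
)

```text
t: 21.65
tcp_pos: [0.4433, 0.4175, 0.166]
tool_rot: [0.302, 0.953, -0.013, -0.02]
force: [-1.1, 0.0, -5.9]
finger_gap: 0.473
```

Release here (about 3 mm up), let it settle, and retract.

Emit:
jog_arm(
  commands=[
    [0,0,0,-0.4,0],
    [100,0,0,0,0],
    [100,0,0,0,0],
    [100,0,0,0,0],
    [100,0,0,0,0],
    [100,0,0,2,0],
    [100,0,0,3,0],
    [100,0,0,3,0],
  ],
)

```text
t: 22.32
tcp_pos: [0.4443, 0.4179, 0.2447]
tool_rot: [0.302, 0.953, -0.014, -0.02]
force: [0.8, -0.0, 0.1]
finger_gap: 1.0
```

Emit:
jog_arm(
  commands=[
    [100,0,0,4,0],
    [100,0,-2,3,0],
    [100,1,-4,0,0],
    [100,1,-4,0,0],
    [100,1,-4,0,0],
    [100,1,-4,0,0],
    [100,0,-4,0,0],
    [100,0,-4,0,0],
  ],
)

```text
t: 22.98
tcp_pos: [0.4928, 0.1578, 0.3311]
tool_rot: [0.296, 0.955, -0.002, -0.006]
force: [0.9, -0.1, 0.4]
finger_gap: 0.999
```

Run:
```python
from h import *
jaw()
for v in ("top","side"):
    s=snapshot(v); pp(s,["stone","mill_seat","flour_can","pail_white_grip","pail_green_grip","pail_yellow_grip","hooks_b"]); save(s,v+"9",(120,225,165,285) if v=="side" else (195,285,140,230),6)
a=cv2.imread("pics/side9.png");b=cv2.imread("pics/top9.png");h=400
o=cv2.hconcat([cv2.resize(x,(int(x.shape[1]*h/x.shape[0]),h)) for x in(a,b)]);cv2.imwrite("pics/b9.png",cv2.resize(o,(800,int(o.shape[0]*800/o.shape[1]))))
```

```text
t 22.98 tcp [0.4928 0.1578 0.3311] jaw 0.97 q [ 0.09  0.28  1.56  0.    1.32 -0.88] F [ 0.95 -0.13  0.38] gap 0.999
pinpoint stone [([0.44, 0.421, 0.117], 0.57), ([0.628, 0.29, 0.017], 0.22)]
pinpoint mill_seat [([0.439, 0.416, 0.116], 0.93), ([0.668, 0.083, 0.146], 0.29)]
pinpoint flour_can [([0.628, 0.289, 0.019], 0.68)]
pinpoint pail_white_grip [([0.67, 0.078, -0.0], 0.74), ([0.458, -0.072, 0.146], 0.71)]
pinpoint pail_green_grip [([0.615, -0.098, 0.143], 0.94)]
pinpoint pail_yellow_grip [([0.667, 0.084, 0.145], 0.74)]
pinpoint hooks_b [([0.539, -0.457, 0.308], 0.92), ([0.44, -0.36, 0.305], 0.78), ([0.442, 0.42, 0.115], 0.69)]
pinpoint stone [([0.438, 0.424, 0.114], 0.67)]
pinpoint mill_seat [([0.437, 0.42, 0.114], 0.73)]
pinpoint flour_can [([0.627, 0.293, 0.02], 0.65)]
pinpoint pail_white_grip [([0.455, -0.073, 0.146], 0.68)]
pinpoint pail_green_grip [([0.613, -0.098, 0.148], 0.75)]
pinpoint pail_yellow_grip [([0.672, 0.083, 0.146], 0.62), ([0.457, -0.076, -0.002], 0.37)]
pinpoint hooks_b []
```

View pics/b9.png

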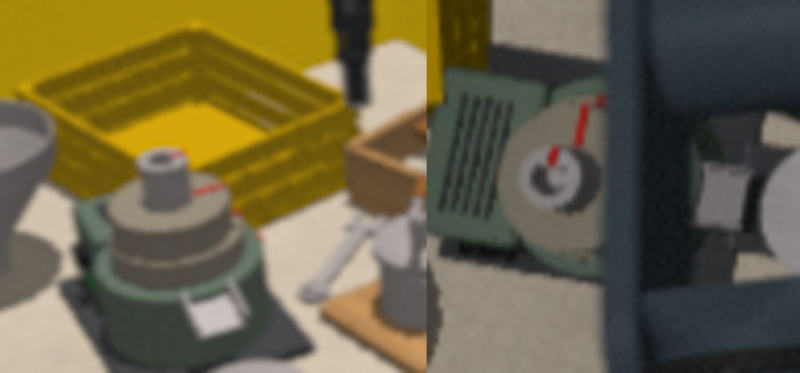

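The stone is seated: its hub is upright, its red line follows the mill's, and the disc lies flat on the lower stone. Next is the white pail.

Emit:
jog_arm(
  commands=[
    [100,-0.5,-2.9,0,-0.11],
    [100,-0.5,-2.9,0,-0.11],
    [100,-0.5,-2.9,0,-0.11],
    [100,-0.5,-2.9,-1,-0.11],
    [100,-0.5,-2.9,-2,-0.11],
    [100,-0.5,-2.9,-2,-0.11],
    [100,-0.5,-2.9,-3,-0.11],
    [100,0,-2.9,-3,-0.11],
  ],
  squeeze=60,
)

```text
t: 24.45
tcp_pos: [0.4613, -0.0742, 0.226]
tool_rot: [0.684, 0.729, 0.005, 0.005]
force: [1.2, -0.1, 0.2]
finger_gap: 0.997
```

Emit:
jog_arm(
  commands=[
    [100,0,0,0,0],
    [100,0,0,0,0],
  ],
)

```text
t: 24.62
tcp_pos: [0.4586, -0.0784, 0.2212]
tool_rot: [0.688, 0.726, 0.002, 0.001]
force: [0.4, 0.3, 1.1]
finger_gap: 1.002
```

Run:
```python
from h import *
jaw()
for v in ("top","side"):
    s=snapshot(v); pp(s,["pail_white_grip","pail_white"])
```

```text
t 24.62 tcp [ 0.4586 -0.0784  0.2212] jaw 0.053 q [-0.41  0.33  1.83  0.    0.98 -0.47] F [0.38 0.3  1.08] gap 1.002
pinpoint pail_white_grip [([0.458, -0.071, 0.149], 0.63)]
pinpoint pail_white [([0.456, -0.077, 0.002], 0.69)]
pinpoint pail_white_grip [([0.629, 0.292, 0.001], 0.67), ([0.455, -0.073, 0.147], 0.63)]
pinpoint pail_white [([0.457, -0.076, -0.001], 0.63)]
```

Emit:
jog_arm(
  commands=[
    [100,0,0.4,0,0.04],
    [100,0,0,-3,0],
    [100,0,0,-3,0],
    [100,0,0,-2.2,0],
    [100,0,0,-1.2,0],
    [100,0,0,0,0],
    [100,0,0,0,0],
  ],
)

```text
t: 25.5
tcp_pos: [0.4671, -0.0683, 0.1338]
tool_rot: [0.665, 0.746, 0.007, 0.013]
force: [0.1, 0.4, 0.4]
finger_gap: 0.998
```

Emit:
jog_arm(
  commands=[
    [100,-0.9,-0.4,-0.5,0],
    [100,0,0,0,0],
    [100,0,0,0,0],
  ],
)

```text
t: 25.75
tcp_pos: [0.4594, -0.0723, 0.1312]
tool_rot: [0.664, 0.747, 0.008, 0.016]
force: [0.6, -0.3, 0.6]
finger_gap: 0.998
```

Emit:
jog_arm(
  commands=[
    [0,0,0,0,0],
    [0,0,0,0,0],
    [0,0,0,0,0],
    [0,0,0,0,0],
    [0,0,0,0,0],
    [0,0,0,0,0],
    [0,0,0,2,0],
    [0,0,0,0,0],
  ],
)

```text
t: 26.42
tcp_pos: [0.459, -0.0727, 0.1527]
tool_rot: [0.664, 0.747, 0.008, 0.016]
force: [1.0, -0.3, -5.3]
finger_gap: 0.137
```

Run:
```python
from h import *
print(jaw()["tool_rot"])
for v in ("top","side"):
    s=snapshot(v); pp(s,["pail_white_grip","pail_white"])
```

```text
t 26.42 tcp [ 0.459  -0.0727  0.1527] jaw 0.117 q [-0.4   0.43  1.93  0.01  0.74 -0.52] F [ 1.02 -0.3  -5.33] gap 0.137
[0.66443643 0.74712768 0.00812643 0.01607564]
pinpoint pail_white_grip [([0.46, -0.07, 0.169], 0.5)]
pinpoint pail_white [([0.455, -0.075, 0.02], 0.44)]
pinpoint pail_white_grip [([0.454, -0.073, 0.16], 0.61), ([0.629, 0.292, 0.017], 0.48)]
pinpoint pail_white [([0.454, -0.075, 0.018], 0.74)]
```

Emit:
jog_arm(
  commands=[
    [0,0,0,3,0],
    [0,0,0,3.5,0],
    [0,0,0,3.5,0],
    [0,0,0,3.5,0],
    [0,0,0,3.5,0],
    [0,0.5,-1,2,0],
    [0,1.1,-2.2,0.2,0.1],
    [0,1.1,-2.2,0.2,0.1],
  ],
)

```text
t: 27.38
tcp_pos: [0.4744, -0.1195, 0.3452]
tool_rot: [0.582, 0.813, 0.004, 0.001]
force: [1.2, -0.4, -5.4]
finger_gap: 0.136
```

Emit:
jog_arm(
  commands=[
    [0,1.1,-2.2,0.2,0.1],
    [0,1.1,-2.2,0.2,0.1],
    [0,1.1,-2.2,0.2,0.1],
    [0,1.1,-2.2,0.2,0.1],
    [0,1.1,-2.2,0.2,0.1],
    [0,1.1,-2.2,0.2,0],
    [0,1.1,-2.2,0.2,0],
    [0,1.1,-2.2,0.2,0],
  ],
)

```text
t: 28.05
tcp_pos: [0.5617, -0.3004, 0.3521]
tool_rot: [0.348, 0.937, 0.007, -0.009]
force: [0.1, 0.6, -4.3]
finger_gap: 0.139
```

Run:
```python
from h import *
print(jaw()["tool_rot"])
```

```text
t 28.05 tcp [ 0.5617 -0.3004  0.3521] jaw 0.859 q [-0.67  0.45  1.23  0.01  1.48 -1.53] F [ 0.1   0.62 -4.34] gap 0.139
[ 0.34835558  0.93729934  0.00671543 -0.00855799]
```

Emit:
jog_arm(
  commands=[
    [0,1.4,-2,0,-0.05],
    [0,1.3,-2,0,0],
    [0,1.3,-1.8,0,0],
    [0,1,-1.2,-0.5,0],
    [0,0,0,0,0],
    [0,0,0,0,0],
  ],
)

```text
t: 28.55
tcp_pos: [0.6127, -0.3789, 0.3324]
tool_rot: [0.375, 0.927, 0.009, -0.016]
force: [-0.3, 1.2, -5.0]
finger_gap: 0.137
```

Run:
```python
from h import *
print(jaw()["tool_rot"])
s=snapshot("top"); pp(s,["pail_white_grip","hooks_b"]); save(s,"t10",(170,330,360,560),4)
s=snapshot("side"); pp(s,["pail_white_grip","hooks_b"]); save(s,"s10",(150,400,280,600),2)
```

```text
t 28.55 tcp [ 0.6127 -0.3789  0.3324] jaw 0.801 q [-0.71  0.61  1.    0.01  1.57 -1.51] F [-0.28  1.15 -5.02] gap 0.137
[ 0.3753515   0.92671028  0.00859846 -0.01566432]
pinpoint pail_white_grip [([0.613, -0.38, 0.348], 0.9), ([0.625, 0.29, 0.139], 0.48)]
pinpoint hooks_b [([0.617, -0.098, 0.145], 0.41)]
pinpoint pail_white_grip [([0.61, -0.381, 0.346], 0.7)]
pinpoint hooks_b [([0.435, 0.418, 0.116], 0.51)]
```

View pics/t10.png

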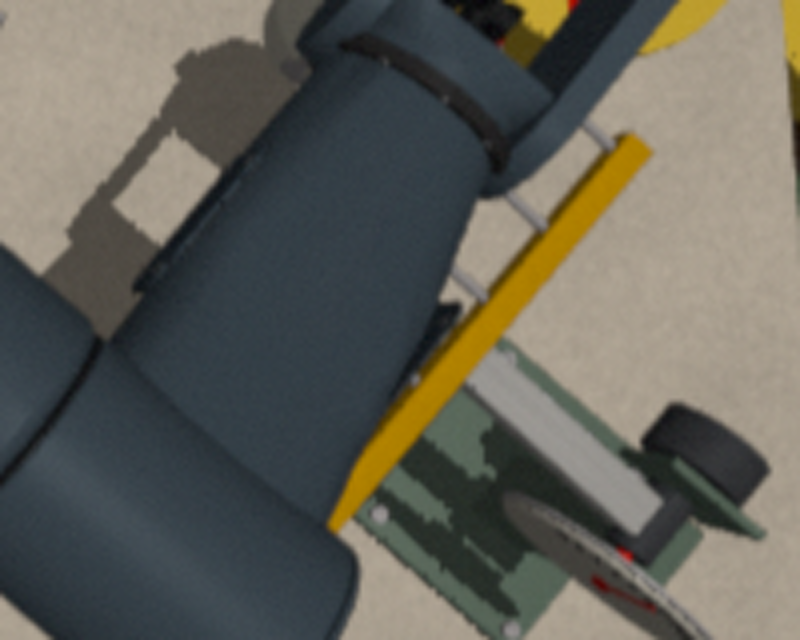

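Emit:
jog_arm(
  commands=[
    [0,-1.6,-1.7,0,0],
    [0,-1.6,-1.7,0,0],
    [0,-1.6,-1.7,0,0],
    [0,-1.6,-1.6,0,0],
    [0,0,0,0,0],
    [0,0,0,0,0],
  ],
)

```text
t: 29.35
tcp_pos: [0.5477, -0.4419, 0.3415]
tool_rot: [0.371, 0.928, 0.007, -0.01]
force: [1.3, 1.3, -4.8]
finger_gap: 0.136
```

Run:
```python
from h import *
jaw()
s=snapshot("side"); pp(s,["pail_white_grip","hooks_b","hook_bar"]); save(s,"s11",(180,320,260,500),3.3)
```

```text
t 29.35 tcp [ 0.5477 -0.4419  0.3415] jaw 0.81 q [-0.84  0.57  1.05  0.    1.55 -1.65] F [ 1.34  1.33 -4.84] gap 0.136
pinpoint pail_white_grip [([0.55, -0.439, 0.354], 0.58)]
pinpoint hooks_b [([0.408, 0.256, 0.03], 0.46)]
pinpoint hook_bar [([0.669, 0.086, 0.006], 0.58)]
```

View pics/s11.png

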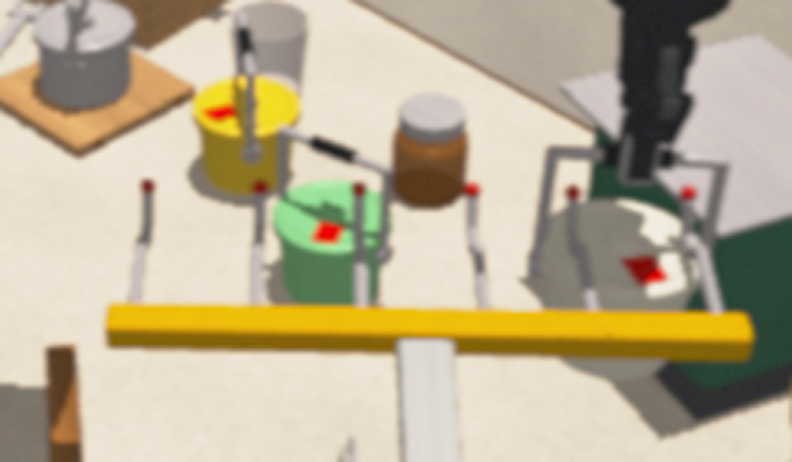

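Run:
```python
from h import *
s=snapshot("side")
for n,t in (("a",[(573,192),(688,192)]),("b",[(359,189),(472,189)]),("c",[(148,186),(260,187)])):
    P=[unproj(s,(260+x/3.3,180+y/3.3),.324) for x,y in t]; d=P[1]-P[0]
    print(n,np.round(np.mean(P,0)[:2],4),"len",round(np.linalg.norm(d),3),"hook",np.round(np.mean(P,0)[:2]-.023*np.array([.688,.725]),4))
for z in (.15,.2): print("pot",unproj(snapshot("top"),(510,150),z))
```

```text
a [ 0.547  -0.4421] len 0.072 hook [ 0.5312 -0.4588]
b [ 0.4475 -0.3523] len 0.071 hook [ 0.4317 -0.369 ]
c [ 0.348  -0.2632] len 0.071 hook [ 0.3322 -0.2798]
pot [ 0.69739696 -0.61829128  0.15      ]
pot [ 0.68587345 -0.5935197   0.2       ]
```

Emit:
jog_arm(
  commands=[
    [0,-1.2,-1.5,-0.4,0],
    [0,0,0,0,0],
    [0,0,0,0,0],
  ],
)

```text
t: 29.95
tcp_pos: [0.5384, -0.4545, 0.336]
tool_rot: [0.368, 0.93, 0.007, -0.011]
force: [0.2, 1.1, -5.5]
finger_gap: 0.132
```

Run:
```python
from h import *
jaw()
s=snapshot("side"); pp(s,["pail_white_grip"]); save(s,"s12",(200,280,390,490),7)
s=snapshot("top"); pp(s,["pail_white_grip"])
```

```text
t 29.95 tcp [ 0.5384 -0.4545  0.336 ] jaw 0.816 q [-0.86  0.57  1.05  0.    1.54 -1.68] F [ 0.16  1.15 -5.53] gap 0.132
pinpoint pail_white_grip [([0.537, -0.455, 0.349], 0.6)]
pinpoint pail_white_grip [([0.54, -0.45, 0.351], 0.62)]
```

View pics/s12.png

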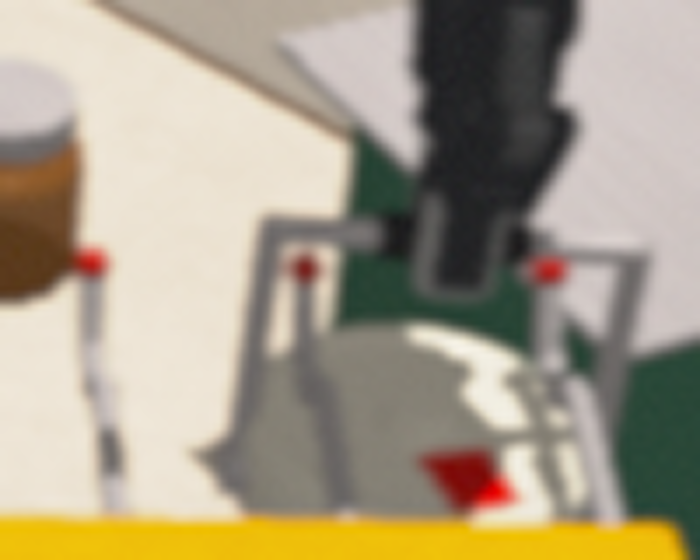

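Emit:
jog_arm(
  commands=[
    [0,-0.2,-0.2,-1,0.02],
    [0,0,0,-1,0],
    [0,0,0,-0.8,0],
    [0,0,0,0,0],
  ],
)

```text
t: 30.48
tcp_pos: [0.5364, -0.4564, 0.3055]
tool_rot: [0.357, 0.934, 0.006, -0.011]
force: [-0.8, 0.8, -5.1]
finger_gap: 0.14
```

Emit:
jog_arm(
  commands=[
    [0,0,0,-0.4,0],
    [0,0,0,0,0],
  ],
)

```text
t: 30.65
tcp_pos: [0.536, -0.4557, 0.2993]
tool_rot: [0.357, 0.934, 0.007, -0.012]
force: [-0.4, -0.3, -5.2]
finger_gap: 0.138
```

Emit:
jog_arm(
  commands=[
    [0,0,0,-0.3,0],
    [0,0,0,0,0],
    [0,0,0,-0.3,0],
    [0,0,0,0,0],
  ],
)

```text
t: 30.98
tcp_pos: [0.5364, -0.4561, 0.2932]
tool_rot: [0.357, 0.934, 0.006, -0.011]
force: [-0.5, -1.0, -3.8]
finger_gap: 0.137
```

Emit:
jog_arm(
  commands=[
    [0,0,0,-0.3,0],
    [0,0,0,0,0],
    [0,0,0,-0.3,0],
    [0,0,0,0,0],
  ],
)

```text
t: 31.32
tcp_pos: [0.5371, -0.4568, 0.2893]
tool_rot: [0.357, 0.934, 0.005, -0.009]
force: [0.2, 1.0, -3.6]
finger_gap: 0.138
```

Emit:
jog_arm(
  commands=[
    [0,0,0,-0.3,0],
    [0,0,0,0,0],
    [0,0,0,-0.3,0],
    [0,0,0,0,0],
  ],
)

```text
t: 31.65
tcp_pos: [0.5376, -0.4569, 0.2844]
tool_rot: [0.357, 0.934, 0.005, -0.008]
force: [-0.4, 0.0, -2.4]
finger_gap: 0.133
```

Emit:
jog_arm(
  commands=[
    [0,0,0,-0.3,0],
    [0,0,0,0,0],
    [0,0,0,-0.3,0],
    [0,0,0,0,0],
  ],
)

```text
t: 31.98
tcp_pos: [0.538, -0.457, 0.279]
tool_rot: [0.357, 0.934, 0.005, -0.007]
force: [-0.6, 1.3, -0.6]
finger_gap: 0.136
```

Emit:
jog_arm(
  commands=[
    [0,0,0,-0.3,0],
    [0,0,0,0,0],
    [0,0,0,0,0],
  ],
)

```text
t: 32.23
tcp_pos: [0.5382, -0.4571, 0.2765]
tool_rot: [0.357, 0.934, 0.004, -0.007]
force: [-2.1, 1.0, 1.0]
finger_gap: 0.133
```

Emit:
jog_arm(
  commands=[
    [0,0,0,0,0],
    [0,0,0,0,0],
  ],
)

```text
t: 32.4
tcp_pos: [0.5382, -0.4571, 0.2767]
tool_rot: [0.357, 0.934, 0.004, -0.007]
force: [-1.3, -0.3, 0.2]
finger_gap: 0.135
```

Emit:
jog_arm(
  commands=[
    [20,0,0,0,0],
    [25,0,0,0,0],
    [30,0,0,0,0],
    [45,0,0,0,0],
    [60,0,0,0,0],
    [60,0,0,0,0],
    [60,0,0,0,0],
    [60,0,0,0,0],
  ],
)

```text
t: 33.07
tcp_pos: [0.5388, -0.4591, 0.278]
tool_rot: [0.357, 0.934, 0.003, -0.005]
force: [0.0, -0.7, -0.4]
finger_gap: 0.602
```

Run:
```python
from h import *
jaw()
s=snapshot("side"); pp(s,["pail_white_grip","hooks_b"]); save(s,"s13",(180,320,300,500),4)
s=snapshot("top"); pp(s,["pail_white_grip"])
```

```text
t 33.07 tcp [ 0.5388 -0.4591  0.278 ] jaw 0.84 q [-0.86  0.61  1.14 -0.    1.4  -1.7 ] F [ 0.   -0.73 -0.43] gap 0.602
pinpoint pail_white_grip [([0.536, -0.459, 0.291], 0.93)]
pinpoint hooks_b [([0.668, 0.085, 0.004], 0.38)]
pinpoint pail_white_grip [([0.538, -0.455, 0.288], 0.64), ([0.439, -0.357, 0.286], 0.6), ([0.438, -0.359, 0.284], 0.36)]
```

View pics/s13.png

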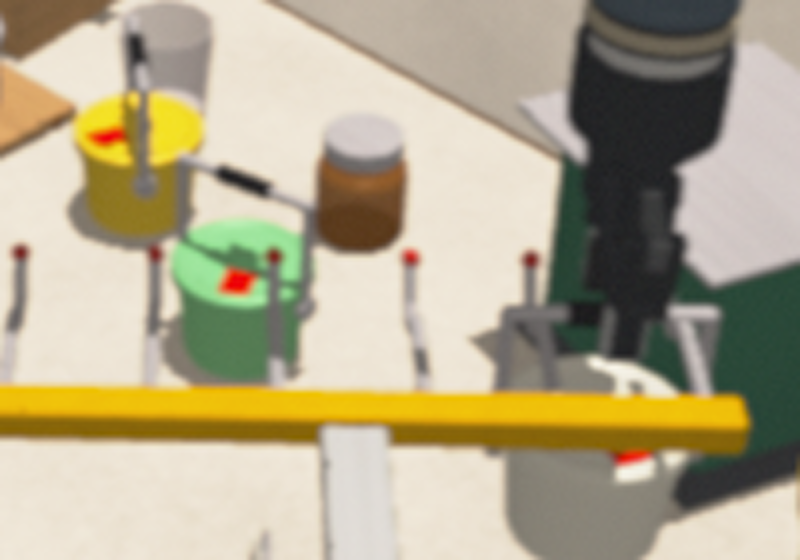

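The white pail hangs at pair a; its bar spans both hooks at (505–715, 315) and the beam has sunk about 17 mm. Next is the green pail.

Emit:
jog_arm(
  commands=[
    [60,0,0,1.5,0],
    [60,0,0,3,0],
    [100,0,0,3.5,0],
    [100,0.5,2,1.5,0],
    [100,0.9,4,0,-0.1],
    [100,0.9,4,0,-0.1],
    [100,0.9,4,0,-0.1],
    [100,0.9,4,0,-0.1],
  ],
)

```text
t: 33.98
tcp_pos: [0.5768, -0.2794, 0.3732]
tool_rot: [0.549, 0.836, 0.005, -0.005]
force: [-0.4, -0.1, -0.3]
finger_gap: 0.999
```

Emit:
jog_arm(
  commands=[
    [100,0.9,4,-1,-0.1],
    [100,0.9,4,-2,-0.06],
    [100,0.9,3.5,-3,0],
    [100,0.8,3.5,-3,0],
    [100,0.5,2.5,-3,0],
    [100,0,0,0,0],
    [100,0,0,0,0],
  ],
)

```text
t: 34.57
tcp_pos: [0.6121, -0.0972, 0.2636]
tool_rot: [0.614, 0.789, 0.009, -0.002]
force: [0.4, -0.7, 0.9]
finger_gap: 0.999
```

Run:
```python
from h import *
jaw()
for v in ("top","side"):
    s=snapshot(v); pp(s,["pail_green_grip","pail_green"]+(["hooks_b","pail_white_grip"] if v=="top" else []))
```

```text
t 34.57 tcp [ 0.6121 -0.0972  0.2636] jaw 0.249 q [-0.35  0.48  1.41  0.02  1.24 -0.6 ] F [ 0.39 -0.68  0.88] gap 0.999
pinpoint pail_green_grip [([0.617, -0.097, 0.143], 0.56)]
pinpoint pail_green [([0.618, -0.098, 0.004], 0.74)]
pinpoint hooks_b [([0.344, -0.273, 0.286], 0.94), ([0.541, -0.452, 0.289], 0.71), ([0.441, -0.359, 0.288], 0.69)]
pinpoint pail_white_grip [([0.542, -0.456, 0.288], 0.62), ([0.614, -0.098, 0.145], 0.43)]
pinpoint pail_green_grip [([0.613, -0.097, 0.147], 0.73)]
pinpoint pail_green [([0.614, -0.1, 0.001], 0.88), ([0.536, -0.46, 0.288], 0.35)]
```

Emit:
jog_arm(
  commands=[
    [100,0.3,0,-3.5,0.03],
    [100,0,0,-3.5,0],
    [100,0,0,-3,0],
    [100,0,0,-2,0],
    [100,0,0,-1,0],
    [100,0,0,0,0],
    [100,0,0,0,0],
  ],
)

```text
t: 35.55
tcp_pos: [0.6207, -0.1085, 0.1382]
tool_rot: [0.607, 0.795, 0.012, 0.009]
force: [0.4, 1.0, -0.5]
finger_gap: 1.003
```

Emit:
jog_arm(
  commands=[
    [100,-0.5,1.1,-0.7,0],
    [100,0,0,0,0],
    [100,0,0,0,0],
  ],
)

```text
t: 35.8
tcp_pos: [0.6177, -0.098, 0.1343]
tool_rot: [0.607, 0.795, 0.013, 0.012]
force: [0.7, 0.5, -0.9]
finger_gap: 0.998
```

Emit:
jog_arm(
  commands=[
    [0,0,0,0,0],
    [0,0,0,0,0],
    [0,0,0,0,0],
    [0,0,0,0,0],
    [0,0,0,0,0],
    [0,0,0,0,0],
    [0,0,0,2,0],
    [0,0,0,0,0],
  ],
)

```text
t: 36.47
tcp_pos: [0.6179, -0.0975, 0.1567]
tool_rot: [0.606, 0.795, 0.013, 0.013]
force: [2.6, -1.0, -4.2]
finger_gap: 0.131
```

Run:
```python
from h import *
jaw()
for v in ("top","side"):
    s=snapshot(v); pp(s,["pail_green_grip","pail_green"])
```

```text
t 36.47 tcp [ 0.6179 -0.0975  0.1567] jaw 0.268 q [-0.34  0.6   1.53  0.02  0.98 -0.62] F [ 2.63 -1.   -4.23] gap 0.131
pinpoint pail_green_grip [([0.782, -0.051, 0.001], 0.58), ([0.619, -0.098, 0.163], 0.46), ([0.627, 0.287, 0.019], 0.43)]
pinpoint pail_green [([0.617, -0.096, 0.018], 0.63), ([0.343, -0.27, 0.29], 0.61), ([0.442, -0.359, 0.287], 0.19)]
pinpoint pail_green_grip [([0.613, -0.094, 0.164], 0.94)]
pinpoint pail_green [([0.605, -0.097, 0.016], 0.72)]
```

Emit:
jog_arm(
  commands=[
    [0,0,0,3,0],
    [0,0,0,3.5,0],
    [0,0,0,3.5,0],
    [0,0,0,3.5,0],
    [0,0,0,3,0],
    [0,-0.5,-1,2,0],
    [0,-1.1,-1.9,0.2,0.08],
    [0,-1.1,-1.9,0.2,0.08],
  ],
)

```text
t: 37.43
tcp_pos: [0.5832, -0.1393, 0.3405]
tool_rot: [0.536, 0.844, 0.01, 0.0]
force: [0.1, 0.3, -5.8]
finger_gap: 0.135
```

Emit:
jog_arm(
  commands=[
    [0,-1.1,-1.9,0.2,0.08],
    [0,-1.1,-1.9,0.2,0.08],
    [0,-1.1,-1.9,0.2,0.08],
    [0,-1.1,-1.9,0.2,0.08],
    [0,-1.1,-1.9,0.2,0.05],
    [0,-1.1,-1.9,0.2,0],
    [0,0,0,0,0],
    [0,0,0,0,0],
  ],
)

```text
t: 38.1
tcp_pos: [0.51, -0.2605, 0.3486]
tool_rot: [0.363, 0.932, 0.01, -0.005]
force: [0.3, 0.9, -4.2]
finger_gap: 0.131
```

Run:
```python
from h import *
print(jaw()["tool_rot"])
s=snapshot("side"); pp(s,["pail_green_grip"])
s=snapshot("top"); pp(s,["pail_green_grip","hooks_b"])
```

```text
t 38.1 tcp [ 0.51   -0.2605  0.3486] jaw 0.828 q [-0.68  0.35  1.4   0.02  1.41 -1.51] F [ 0.32  0.86 -4.21] gap 0.131
[ 0.36292745  0.93175578  0.00960277 -0.00475685]
pinpoint pail_green_grip [([0.512, -0.261, 0.358], 0.69), ([0.537, -0.462, 0.14], 0.41)]
pinpoint pail_green_grip [([0.509, -0.261, 0.356], 0.81)]
pinpoint hooks_b [([0.439, -0.359, 0.29], 0.82), ([0.782, -0.05, -0.001], 0.2)]
```

Emit:
jog_arm(
  commands=[
    [0,1.1,-1.1,-1.3,0],
    [0,0,0,0,0],
    [0,-1.6,-1.8,-0.2,0],
    [0,-1.6,-1.8,-0.2,0],
    [0,-1.6,-1.8,0,0],
    [0,-1.6,-1.8,0,0],
    [0,0,0,0,0],
    [0,0,0,0,0],
  ],
)

```text
t: 39.02
tcp_pos: [0.4604, -0.3372, 0.3311]
tool_rot: [0.355, 0.935, 0.011, -0.004]
force: [0.2, 0.8, -3.9]
finger_gap: 0.13
```

Run:
```python
from h import *
jaw()
s=snapshot("side"); pp(s,["pail_green_grip","pail_white_grip"]); save(s,"s14",(180,320,300,500),4)
```

```text
t 39.02 tcp [ 0.4604 -0.3372  0.3311] jaw 0.845 q [-0.84  0.36  1.43  0.02  1.37 -1.68] F [ 0.2   0.83 -3.93] gap 0.13
pinpoint pail_green_grip [([0.627, 0.288, 0.141], 0.64)]
pinpoint pail_white_grip [([0.537, -0.46, 0.291], 0.76)]
```

Emit:
jog_arm(
  commands=[
    [0,-1.1,-1.2,-0.3,-0.01],
    [0,-1.1,-1.2,-0.3,0],
    [0,0,0,0,0],
    [0,0,0,0,0],
  ],
)

```text
t: 39.5
tcp_pos: [0.442, -0.3575, 0.3258]
tool_rot: [0.356, 0.935, 0.011, -0.003]
force: [0.5, -0.0, -5.0]
finger_gap: 0.135
```

Run:
```python
from h import *
jaw()
s=snapshot("side"); pp(s,["pail_green_grip","pail_white_grip"]); save(s,"s14",(180,320,300,500),4)
print("hook b exp pix crop",(proj(s,(.439,-.361,.288))-[300,180])*4, "tips",[(proj(s,np.array([.439,-.361,.306])+.023*np.array([.688,.725,0])+k*.036*np.array([.725,-.688,0]))-[300,180])*4 for k in(-1,1)])
s=snapshot("top"); pp(s,["pail_green_grip"])
```

```text
t 39.5 tcp [ 0.442  -0.3575  0.3258] jaw 0.844 q [-0.89  0.36  1.45  0.02  1.35 -1.73] F [ 0.51 -0.04 -5.04] gap 0.135
pinpoint pail_green_grip [([0.44, -0.36, 0.335], 0.88)]
pinpoint pail_white_grip [([0.537, -0.456, 0.289], 0.7), ([0.783, -0.054, 0.003], 0.4)]
hook b exp pix crop [340.76827381 298.17284421] tips [array([273.11229499, 242.34799298]), array([409.7554574 , 246.34582561])]
pinpoint pail_green_grip [([0.441, -0.361, 0.333], 0.63)]
```

View pics/s14.png

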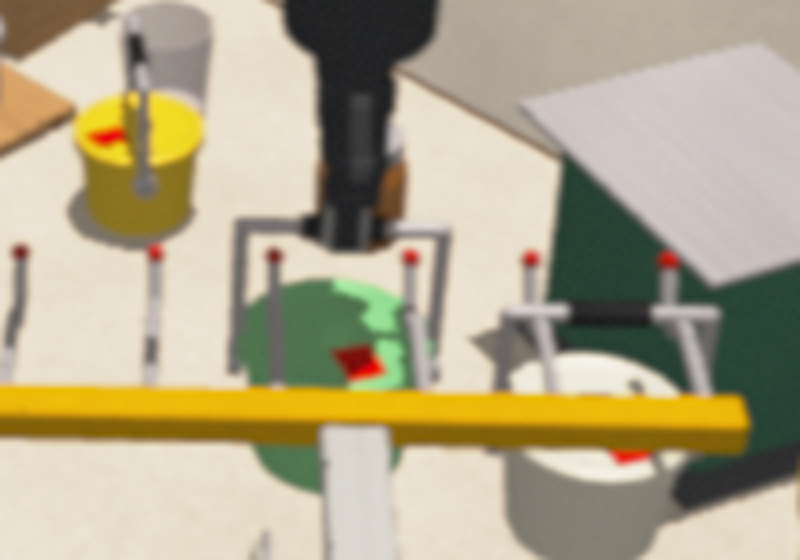

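Emit:
jog_arm(
  commands=[
    [0,-0.2,-0.2,-1,0],
    [0,0,0,-1,0],
    [0,0,0,-1,0],
    [0,0,0,-0.4,0],
    [0,0,0,0,0],
    [0,0,0,0,0],
  ],
)

```text
t: 40.25
tcp_pos: [0.4401, -0.3581, 0.2875]
tool_rot: [0.354, 0.935, 0.011, -0.004]
force: [-0.5, -0.4, -5.4]
finger_gap: 0.132
```

Emit:
jog_arm(
  commands=[
    [0,0,0,-0.3,0],
    [0,0,0,0,0],
    [0,0,0,-0.3,0],
    [0,0,0,0,0],
    [0,0,0,-0.3,0],
    [0,0,0,0,0],
  ],
)

```text
t: 40.75
tcp_pos: [0.4407, -0.3588, 0.2788]
tool_rot: [0.354, 0.935, 0.011, -0.003]
force: [-1.1, 0.5, -4.6]
finger_gap: 0.136
```

Emit:
jog_arm(
  commands=[
    [0,0,0,-0.3,0],
    [0,0,0,0,0],
    [0,0,0,-0.3,0],
    [0,0,0,0,0],
  ],
)

```text
t: 41.08
tcp_pos: [0.4411, -0.3593, 0.2733]
tool_rot: [0.354, 0.935, 0.01, -0.002]
force: [-0.2, 0.2, -3.3]
finger_gap: 0.136
```

Emit:
jog_arm(
  commands=[
    [0,0,0,-0.3,0],
    [0,0,0,0,0],
    [0,0,0,-0.3,0],
    [0,0,0,0,0],
    [0,0,0,-0.3,0],
    [0,0,0,0,0],
  ],
)

```text
t: 41.58
tcp_pos: [0.4415, -0.3598, 0.2647]
tool_rot: [0.354, 0.935, 0.01, -0.001]
force: [-0.2, 0.3, -1.4]
finger_gap: 0.137
```

Emit:
jog_arm(
  commands=[
    [0,0,0,-0.3,0],
    [0,0,0,0,0],
    [0,0,0,-0.3,0],
    [0,0,0,0,0],
    [0,0,0,0,0],
  ],
)

```text
t: 42.0
tcp_pos: [0.4417, -0.3603, 0.2591]
tool_rot: [0.354, 0.935, 0.009, -0.0]
force: [-0.9, 1.9, -0.9]
finger_gap: 0.132
```

Emit:
jog_arm(
  commands=[
    [0,0,0,0,0],
  ],
)

```text
t: 42.08
tcp_pos: [0.4417, -0.3603, 0.2592]
tool_rot: [0.354, 0.935, 0.009, -0.0]
force: [-0.8, 0.9, -0.0]
finger_gap: 0.139
```

Emit:
jog_arm(
  commands=[
    [0,0,0,-0.3,0],
    [0,0,0,0,0],
    [0,0,0,0,0],
  ],
)

```text
t: 42.33
tcp_pos: [0.4417, -0.3605, 0.2564]
tool_rot: [0.354, 0.935, 0.009, 0.0]
force: [-1.3, 0.6, 0.9]
finger_gap: 0.134
```

Emit:
jog_arm(
  commands=[
    [0,0,0,0,0],
  ],
)

```text
t: 42.42
tcp_pos: [0.4417, -0.3605, 0.2564]
tool_rot: [0.354, 0.935, 0.009, 0.0]
force: [-1.0, 1.2, 0.4]
finger_gap: 0.133
```

Emit:
jog_arm(
  commands=[
    [0,0,0,0,0],
  ],
)

```text
t: 42.5
tcp_pos: [0.4417, -0.3605, 0.2565]
tool_rot: [0.354, 0.935, 0.009, 0.0]
force: [-2.0, 0.1, 0.7]
finger_gap: 0.134
```

Emit:
jog_arm(
  commands=[
    [20,0,0,0,0],
    [25,0,0,0,0],
    [30,0,0,0,0],
    [45,0,0,0,0],
    [60,0,0,0,0],
    [60,0,0,0,0],
    [60,0,0,0,0],
    [60,0,0,0,0],
  ],
)

```text
t: 43.17
tcp_pos: [0.4431, -0.3618, 0.2572]
tool_rot: [0.354, 0.935, 0.008, 0.002]
force: [-0.5, -0.9, -0.4]
finger_gap: 0.601
```

Emit:
jog_arm(
  commands=[
    [60,0,0,1.5,0],
    [60,0,0,3,0],
    [100,0,0,3.5,0],
    [100,0,0,3,0],
    [100,2,3.5,0,-0.1],
    [100,2,3.5,0,-0.1],
    [100,2,3.5,0,-0.1],
    [100,2,3.5,0,-0.1],
  ],
)

```text
t: 43.83
tcp_pos: [0.5213, -0.2251, 0.3718]
tool_rot: [0.547, 0.837, 0.008, 0.005]
force: [0.8, -0.6, -0.7]
finger_gap: 1.0
```

Emit:
jog_arm(
  commands=[
    [100,2,3.5,0,-0.12],
    [100,2,3.5,0,-0.12],
    [100,2,3.5,0,-0.12],
    [100,2,3.5,-1,-0.12],
    [100,2,3.5,-2,-0.12],
    [100,1.5,3.5,-2,-0.12],
    [100,1,3,-2,-0.12],
    [100,1,3,0,-0.12],
  ],
)

```text
t: 44.5
tcp_pos: [0.6516, 0.0368, 0.3074]
tool_rot: [0.869, 0.494, 0.005, 0.014]
force: [-0.0, -0.9, -0.6]
finger_gap: 0.995
```

Run:
```python
from h import *
jaw()
s=snapshot("top"); pp(s,["pail_yellow_grip","pail_green_grip","pail_white_grip","hooks_b"]); s1=s
s=snapshot("side"); pp(s,["pail_yellow_grip","pail_green_grip","pail_white_grip"]);save(s,"s15",(180,320,300,500),4)
```

```text
t 44.5 tcp [0.6516 0.0368 0.3074] jaw -0.536 q [-0.11  0.49  1.28 -0.02  1.35  0.43] F [-0.02 -0.87 -0.62] gap 0.995
pinpoint pail_yellow_grip [([0.668, 0.084, 0.147], 0.81), ([0.44, -0.36, 0.27], 0.71)]
pinpoint pail_green_grip [([0.441, -0.363, 0.264], 0.9)]
pinpoint pail_white_grip []
pinpoint hooks_b [([0.541, -0.455, 0.265], 0.93), ([0.44, -0.359, 0.267], 0.6)]
pinpoint pail_yellow_grip [([0.669, 0.082, 0.146], 0.85)]
pinpoint pail_green_grip [([0.667, 0.083, 0.005], 0.75), ([0.438, -0.357, 0.266], 0.71)]
pinpoint pail_white_grip [([0.538, -0.459, 0.268], 0.89)]
```

View pics/s15.png

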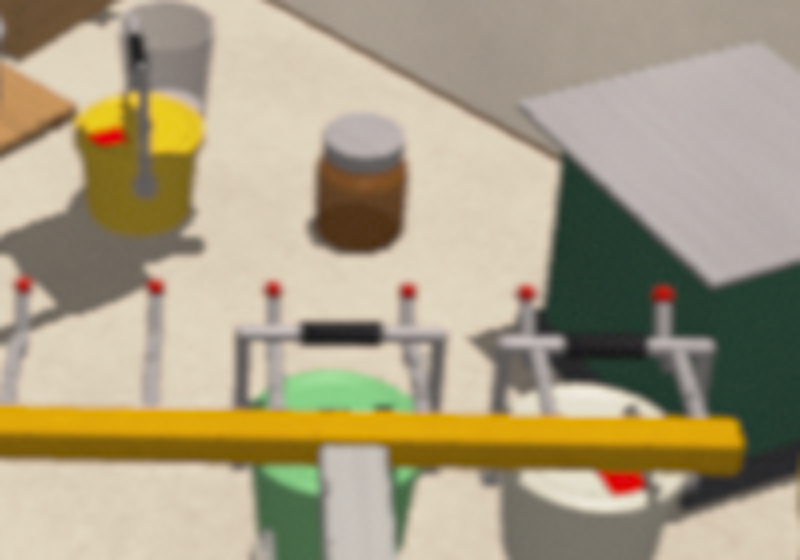

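Emit:
jog_arm(
  commands=[
    [100,0.8,2.3,0,-0.05],
    [100,0.8,2.3,-2,-0.03],
    [100,0,0,-3.5,0],
    [100,0,0,-3.5,0],
    [100,0,0,0,0],
    [100,0,0,0,0],
  ],
)

```text
t: 45.45
tcp_pos: [0.6727, 0.0727, 0.2274]
tool_rot: [0.89, 0.454, 0.013, 0.02]
force: [1.5, -0.5, 0.9]
finger_gap: 1.0
```

Run:
```python
from h import *
jaw()
for v in ("top","side"):
    s=snapshot(v); pp(s,["pail_yellow_grip"])
```

```text
t 45.45 tcp [0.6727 0.0727 0.2274] jaw -0.627 q [-0.05  0.59  1.33 -0.02  1.18  0.59] F [ 1.53 -0.49  0.94] gap 1.0
pinpoint pail_yellow_grip [([0.666, 0.083, 0.148], 0.61)]
pinpoint pail_yellow_grip [([0.67, 0.083, 0.148], 0.6)]
```

Emit:
jog_arm(
  commands=[
    [100,-0.4,1,0,0],
    [100,0,0,0,0],
    [100,0,0,-3,0],
    [100,0,0,-3,0],
    [100,0,0,-2,0],
    [100,0,0,-1,0],
    [100,0,0,0,0],
    [100,0,0,0,0],
  ],
)

```text
t: 46.32
tcp_pos: [0.6765, 0.0851, 0.151]
tool_rot: [0.89, 0.455, 0.027, 0.028]
force: [-0.4, 0.5, 0.3]
finger_gap: 1.002
```

Emit:
jog_arm(
  commands=[
    [100,-0.9,-0.2,-1.2,0],
    [100,0,0,-0.7,0],
    [100,0,0,0,0],
    [100,0,0,0,0],
  ],
)

```text
t: 46.65
tcp_pos: [0.6719, 0.0834, 0.1377]
tool_rot: [0.889, 0.455, 0.032, 0.031]
force: [-0.2, 0.1, -0.3]
finger_gap: 1.003
```

Emit:
jog_arm(
  commands=[
    [100,-0.3,0,-0.6,0],
    [100,0,0,0,0],
    [100,0,0,0,0],
  ],
)

```text
t: 46.9
tcp_pos: [0.6714, 0.0834, 0.1343]
tool_rot: [0.889, 0.455, 0.035, 0.032]
force: [0.4, -0.0, -0.2]
finger_gap: 0.999
```

Emit:
jog_arm(
  commands=[
    [0,0,0,0,0],
    [0,0,0,0,0],
    [0,0,0,0,0],
    [0,0,0,0,0],
    [0,0,0,0,0],
    [0,0,0,0,0],
    [0,0,0,2,0],
    [0,0,0,0,0],
  ],
)

```text
t: 47.57
tcp_pos: [0.6706, 0.0837, 0.1533]
tool_rot: [0.889, 0.455, 0.033, 0.031]
force: [2.2, 0.5, -3.6]
finger_gap: 0.134
```

Run:
```python
from h import *
jaw()
for v in ("top","side"):
    s=snapshot(v); pp(s,["pail_yellow_grip","pail_yellow"]+(["hooks_b"] if v=="top" else []))
```

```text
t 47.57 tcp [0.6706 0.0837 0.1533] jaw -0.625 q [-0.03  0.65  1.43 -0.03  0.97  0.61] F [ 2.15  0.52 -3.59] gap 0.134
pinpoint pail_yellow_grip [([0.666, 0.083, 0.161], 0.77), ([0.44, -0.357, 0.27], 0.17)]
pinpoint pail_yellow [([0.628, 0.29, 0.14], 0.69), ([0.669, 0.078, 0.015], 0.6)]
pinpoint hooks_b [([0.542, -0.453, 0.268], 0.93), ([0.344, -0.271, 0.264], 0.9), ([0.439, -0.36, 0.268], 0.6)]
pinpoint pail_yellow_grip [([0.668, 0.084, 0.162], 0.61)]
pinpoint pail_yellow [([0.63, 0.29, 0.142], 0.5)]
```

Emit:
jog_arm(
  commands=[
    [0,0,0,3,0],
    [0,0,0,3.5,0],
    [0,0,0,3.5,0],
    [0,0,0,3.5,0],
    [0,-0.8,-0.8,2.5,0.09],
    [0,-1.7,-1.8,0.2,0.1],
    [0,-1.7,-1.8,0.2,0.1],
    [0,-1.7,-1.8,0.2,0.1],
  ],
)

```text
t: 48.58
tcp_pos: [0.6062, 0.0243, 0.3151]
tool_rot: [0.778, 0.627, 0.032, 0.023]
force: [0.4, -0.5, -4.1]
finger_gap: 0.134
```

Emit:
jog_arm(
  commands=[
    [0,-1.7,-1.8,0.2,0.1],
    [0,-1.7,-1.8,0.2,0.1],
    [0,-1.7,-1.8,0.2,0.1],
    [0,-1.7,-1.8,0.2,0.1],
    [0,-1.7,-1.8,0.2,0.1],
    [0,-1.7,-1.8,0.2,0.1],
    [0,-1.7,-1.8,0.2,0.1],
    [0,-1.7,-1.8,0.2,0.1],
  ],
)

```text
t: 49.25
tcp_pos: [0.4601, -0.1246, 0.3303]
tool_rot: [0.452, 0.891, 0.037, 0.008]
force: [0.0, -0.5, -4.1]
finger_gap: 0.135
```

Run:
```python
from h import *
print(jaw()["tool_rot"])
```

```text
t 49.25 tcp [ 0.4601 -0.1246  0.3303] jaw 0.632 q [-0.55  0.2   1.68  0.08  1.26 -1.2 ] F [ 0.02 -0.48 -4.1 ] gap 0.135
[0.45215058 0.89112484 0.03732719 0.00794091]
```

Emit:
jog_arm(
  commands=[
    [0,-1.4,-2.1,0,0.1],
    [0,-1.4,-2.1,0,0.09],
    [0,-1.4,-2.1,0,0],
    [0,0,0,0,0],
    [0,0,0,0,0],
  ],
)

```text
t: 49.67
tcp_pos: [0.4114, -0.194, 0.3301]
tool_rot: [0.362, 0.932, 0.035, 0.004]
force: [0.6, 1.0, -4.1]
finger_gap: 0.139
```

Run:
```python
from h import *
print(jaw()["tool_rot"])
s=snapshot("side"); pp(s,["pail_yellow_grip","pail_yellow"])
s=snapshot("top"); pp(s,["pail_yellow_grip","hooks_b"])
```

```text
t 49.67 tcp [ 0.4114 -0.194   0.3301] jaw 0.83 q [-0.73  0.17  1.7   0.07  1.28 -1.58] F [ 0.57  1.01 -4.07] gap 0.139
[0.36173581 0.93160508 0.03522681 0.00427181]
pinpoint pail_yellow_grip [([0.417, -0.193, 0.342], 0.7)]
pinpoint pail_yellow [([0.413, -0.197, 0.2], 0.97), ([0.437, -0.36, 0.124], 0.2)]
pinpoint pail_yellow_grip [([0.44, -0.359, 0.264], 0.62)]
pinpoint hooks_b [([0.44, -0.358, 0.266], 0.93), ([0.341, -0.27, 0.266], 0.72), ([0.542, -0.452, 0.267], 0.58)]
```

Emit:
jog_arm(
  commands=[
    [0,-1.5,-1.65,-0.5,0],
    [0,-1.5,-1.65,-0.5,0],
    [0,-1.5,-1.65,-0.5,0],
    [0,-1.4,-1.55,-0.3,0],
    [0,0,0,0,0],
    [0,0,0,0,0],
  ],
)

```text
t: 50.47
tcp_pos: [0.3554, -0.252, 0.3112]
tool_rot: [0.354, 0.934, 0.04, 0.005]
force: [0.7, 0.4, -4.3]
finger_gap: 0.14
```

Emit:
jog_arm(
  commands=[
    [0,-1.3,-1.7,-0.3,-0.01],
    [0,0,0,0,0],
    [0,0,0,0,0],
  ],
)

```text
t: 50.72
tcp_pos: [0.3436, -0.2685, 0.3085]
tool_rot: [0.357, 0.933, 0.04, 0.005]
force: [0.6, 0.5, -4.5]
finger_gap: 0.132
```

Run:
```python
from h import *
jaw()
s=snapshot("top"); pp(s,["pail_yellow_grip"])
s=snapshot("side"); pp(s,["pail_yellow_grip","pail_yellow"]);save(s,"s16",(180,320,260,460),4)
```

```text
t 50.72 tcp [ 0.3436 -0.2685  0.3085] jaw 0.839 q [-0.97  0.18  1.77  0.08  1.24 -1.84] F [ 0.57  0.53 -4.51] gap 0.132
pinpoint pail_yellow_grip [([0.437, 0.42, 0.116], 0.71), ([0.343, -0.271, 0.319], 0.58)]
pinpoint pail_yellow_grip [([0.349, -0.268, 0.32], 0.65)]
pinpoint pail_yellow [([0.35, -0.259, 0.177], 0.63)]
```

View pics/s16.png

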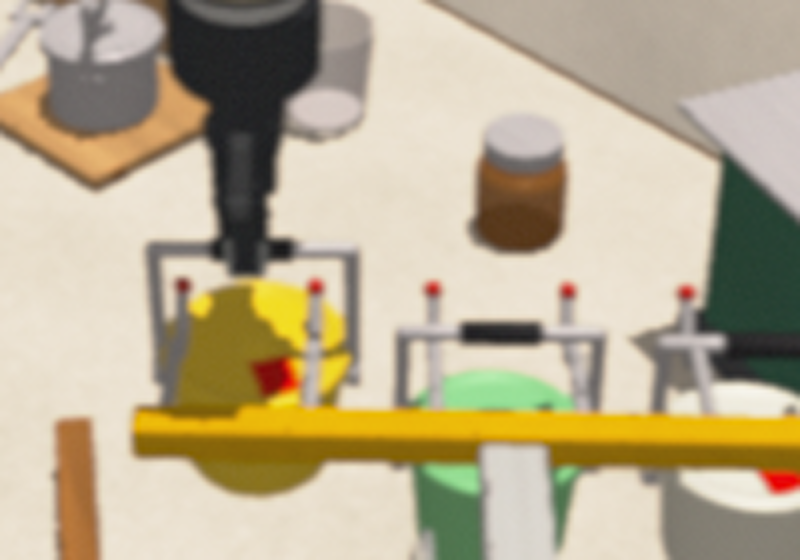

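Emit:
jog_arm(
  commands=[
    [0,-0.2,-0.1,-1,0],
    [0,0,0,-1,0],
    [0,0,0,-1,0],
    [0,0,0,-0.8,0],
    [0,0,0,0,0],
    [0,0,0,0,0],
  ],
)

```text
t: 51.47
tcp_pos: [0.3435, -0.2686, 0.2704]
tool_rot: [0.355, 0.934, 0.038, 0.007]
force: [0.3, -0.4, -4.8]
finger_gap: 0.135
```

Emit:
jog_arm(
  commands=[
    [0,0,0,-0.3,0],
    [0,0,0,0,0],
    [0,0,0,-0.3,0],
    [0,0,0,0,0],
  ],
)

```text
t: 51.8
tcp_pos: [0.3444, -0.2692, 0.2652]
tool_rot: [0.354, 0.934, 0.037, 0.008]
force: [-0.1, 0.1, -5.2]
finger_gap: 0.137
```

Emit:
jog_arm(
  commands=[
    [0,0,0,-0.3,0],
    [0,0,0,0,0],
    [0,0,0,-0.3,0],
    [0,0,0,0,0],
  ],
)

```text
t: 52.13
tcp_pos: [0.3447, -0.2697, 0.2592]
tool_rot: [0.354, 0.934, 0.037, 0.009]
force: [-0.1, 0.4, -5.0]
finger_gap: 0.132
```

Emit:
jog_arm(
  commands=[
    [0,0,0,-0.3,0],
    [0,0,0,0,0],
    [0,0,0,-0.3,0],
    [0,0,0,0,0],
  ],
)

```text
t: 52.47
tcp_pos: [0.3447, -0.2698, 0.2528]
tool_rot: [0.354, 0.934, 0.037, 0.009]
force: [-0.1, 0.3, -4.3]
finger_gap: 0.134
```

Emit:
jog_arm(
  commands=[
    [0,0,0,-0.3,0],
    [0,0,0,0,0],
    [0,0,0,-0.3,0],
    [0,0,0,0,0],
  ],
)

```text
t: 52.8
tcp_pos: [0.3447, -0.27, 0.2465]
tool_rot: [0.354, 0.934, 0.036, 0.009]
force: [-0.1, 0.5, -2.8]
finger_gap: 0.131
```

Emit:
jog_arm(
  commands=[
    [0,0,0,-0.3,0],
    [0,0,0,0,0],
    [0,0,0,-0.3,0],
    [0,0,0,0,0],
  ],
)

```text
t: 53.13
tcp_pos: [0.3445, -0.2701, 0.2404]
tool_rot: [0.354, 0.934, 0.036, 0.009]
force: [-0.1, 0.6, -1.4]
finger_gap: 0.136
```

Emit:
jog_arm(
  commands=[
    [0,0,0,-0.3,0],
    [0,0,0,0,0],
    [0,0,0,-0.25,0],
    [0,0,0,0,0],
    [0,0,0,0,0],
  ],
)

```text
t: 53.55
tcp_pos: [0.3444, -0.2707, 0.2348]
tool_rot: [0.354, 0.934, 0.036, 0.009]
force: [-1.0, -0.1, 0.6]
finger_gap: 0.137
```

Emit:
jog_arm(
  commands=[
    [0,0,0,0,0],
  ],
)

```text
t: 53.63
tcp_pos: [0.3443, -0.2707, 0.2349]
tool_rot: [0.354, 0.934, 0.036, 0.009]
force: [-1.0, 0.5, 0.5]
finger_gap: 0.132
```

Emit:
jog_arm(
  commands=[
    [0,0,0,0,0],
  ],
)

```text
t: 53.72
tcp_pos: [0.3443, -0.2707, 0.2349]
tool_rot: [0.354, 0.934, 0.036, 0.009]
force: [-2.1, -0.3, 0.2]
finger_gap: 0.135
```

Emit:
jog_arm(
  commands=[
    [0,0,0,0,0],
  ],
)

```text
t: 53.8
tcp_pos: [0.3443, -0.2707, 0.235]
tool_rot: [0.354, 0.934, 0.036, 0.009]
force: [-0.8, -0.9, -0.1]
finger_gap: 0.14
```

Balanced, so release and retract.

Emit:
jog_arm(
  commands=[
    [20,0,0,0,0],
    [25,0,0,0,0],
    [30,0,0,0,0],
    [45,0,0,0,0],
    [60,0,0,0,0],
    [60,0,0,0,0],
    [60,0,0,0,0],
    [60,0,0,0,0],
  ],
)

```text
t: 54.47
tcp_pos: [0.347, -0.2726, 0.2361]
tool_rot: [0.355, 0.934, 0.034, 0.013]
force: [-0.1, -0.2, -0.0]
finger_gap: 0.599
```

Emit:
jog_arm(
  commands=[
    [60,0,0,1.5,0],
    [60,0,0,3,0],
    [80,0,0,3.5,0],
    [80,0,0,3.5,0],
    [80,2,3.5,1,0],
    [80,2,3.5,0,0],
    [80,2,3.5,0,0],
    [80,2,3.5,0,0],
  ],
)

```text
t: 55.13
tcp_pos: [0.4264, -0.1355, 0.3676]
tool_rot: [0.363, 0.931, 0.034, 0.015]
force: [0.6, -0.6, -0.4]
finger_gap: 0.802
```

Emit:
jog_arm(
  commands=[
    [80,2,3.5,0,0],
    [80,1,2,0,0],
    [80,0,0,0,0],
    [80,0,0,0,0],
    [80,0,0,0,0],
    [80,0,0,0,0],
    [80,0,0,0,0],
    [80,0,0,0,0],
  ],
)

```text
t: 55.8
tcp_pos: [0.4581, -0.0737, 0.3682]
tool_rot: [0.361, 0.932, 0.035, 0.015]
force: [0.2, 0.4, -0.3]
finger_gap: 0.799
```

Run:
```python
from h import *
jaw()
N=["pail_yellow_grip","pail_green_grip","pail_white_grip","stone","mill_seat","flour_can","board"]
s=snapshot("top"); pp(s,N+["hooks_b"]); save(s,"t17")
s=snapshot("side"); pp(s,N);save(s,"s17",(80,360,100,500),2)
```

```text
t 55.8 tcp [ 0.4581 -0.0737  0.3682] jaw 0.832 q [-0.45  0.13  1.65  0.07  1.34 -1.3 ] F [ 0.24  0.4  -0.26] gap 0.799
pinpoint pail_yellow_grip [([0.344, -0.272, 0.241], 0.71)]
pinpoint pail_green_grip [([0.439, -0.364, 0.242], 0.75)]
pinpoint pail_white_grip [([0.538, -0.454, 0.245], 0.86), ([0.535, -0.464, 0.1], 0.43)]
pinpoint stone [([0.44, 0.422, 0.114], 0.76)]
pinpoint mill_seat [([0.442, 0.416, 0.115], 0.83)]
pinpoint flour_can [([0.63, 0.29, 0.017], 0.55), ([0.539, -0.455, 0.246], 0.41)]
pinpoint board [([0.44, -0.363, 0.243], 0.75), ([0.634, 0.287, 0.003], 0.73)]
pinpoint hooks_b [([0.439, -0.358, 0.246], 0.86), ([0.339, -0.272, 0.242], 0.81), ([0.538, -0.454, 0.244], 0.7)]
pinpoint pail_yellow_grip [([0.346, -0.27, 0.244], 0.93), ([0.538, -0.462, 0.099], 0.65), ([0.407, 0.256, 0.026], 0.33)]
pinpoint pail_green_grip [([0.434, -0.36, 0.246], 0.65), ([0.346, -0.273, 0.103], 0.19)]
pinpoint pail_white_grip [([0.533, -0.465, 0.247], 0.89)]
pinpoint stone [([0.44, 0.422, 0.118], 0.71)]
pinpoint mill_seat [([0.437, 0.422, 0.116], 0.84), ([0.629, 0.288, 0.017], 0.47)]
pinpoint flour_can []
pinpoint board [([0.631, 0.289, 0.001], 0.92)]
```

View pics/s17.png

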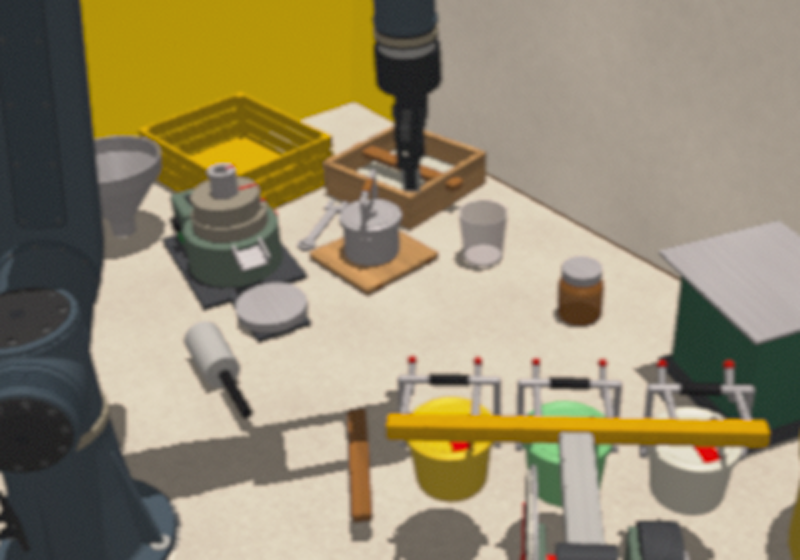

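Everything is in place: three pails hanging at (450, 570, 700, ≈385), can on the board at (370,235), stone seated on the mill. Handing in.

```bash
python3 -c "
from h import *
print(workorder.sign_off()); jaw()"
```

```text
the job is handed in; nothing more can be done
None
the job is handed in; nothing more can be done
```

The changeover is finished and the job is handed in, at about 56 s on the robot's clock. The sign-off gives no verdict, so these are my own last checks, from both cameras just before handing in:

- **Flour can:** I moved it first. It stands upright on the board, within about 5 mm of the centre and resting at board height. Only the top camera located it in that last check; the side camera's search missed it, though the picture shows it upright.
- **Upper stone:** It sits on the D-shaft at 114–118 mm up, against 115 mm for full seating, level and with its red line along the mill's. Its measured centre is 1–6 mm from the measured shaft axis, which is within the networks' error. It went down the shaft with no contact force.
- **Pails:** All three were present and all hang upright: white on pair a, green on pair b and yellow on pair c. Each bar's middle is within about 10 mm of its hook point. I lowered each in 3 mm steps until the wrist force was near zero before letting go.
- **Beam:** It settled at about 244 mm with nothing touching it. I never measured its speed directly.
- **Jar and beaker:** Both look untouched in the final picture.

**High force:** while setting the can down, one 2 cm step pressed it onto the board, and the wrist force read 106 N, close to the 120 N limit. I backed off at once, and the can showed no lean afterwards.

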